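# Right the toppled bearing housing and clamp it on the magnetic chuck

### The job

The bearing housing has fallen over on the magnetic chuck: tip it back up onto its square flange without lifting it clear of the chuck and ease it down, do not let it drop. Slide it into the corner so that its flange sits square and flush against both the back rail and the end rail, then switch the magnet on at the control unit: lift the locking collar, swing the lever from red (off) over to green (on) and let the collar drop back home. Leave everything else where it is.

Things in the scene. Friction and masses are not known exactly. Their poses are not given: they have to be found in the camera images.
- housing: Steel part, up to 0.9 kg, 72 mm long: square flange 70 x 70 x 12 mm and, on its middle, a solid round barrel 40 mm diameter, 60 long. Origin on its axis half-way (36 mm from either end); z along the axis from flange to barrel end (up when standing), x, y square to the flange. Starts on a flange side and the barrel's end rim, axis 14° below level, barrel away from the end rail. Friction 0.5-0.7.
- chuck: Magnetic chuck, fixed: grey block 150 (x) by 300 mm (y), bright flat top with brass lines 55 mm above the bench. Origin: centre of its underside. Steel back rail along its +x edge (away from the robot), end rail along its +y edge, both 10 mm above the top; inner faces at x = +75 and y = +150 mm, so a housing home in the corner is centred at x = +40, y = +115 mm.
- control: The control unit, fixed: a blue box 170 mm (x) by 110 mm (y), grey top panel 70 mm above the bench, origin at the centre of its underside. In the middle of the top a lever stands in a steel gate (52 x 44 mm, up to 24 mm above the pivot). A red dot and a red lamp mark the -x side (off), a green dot and a green lamp the +x side (on).
- lever_pivot (a point): Pivot of the lever, 72 mm above the bench, in the middle of the control unit; the lever swings in the unit's x-z plane about this point (axes as the control unit's).
- collar_mid (a point): Middle of the black ribbed locking collar's grip, 52 mm from the pivot along the lever when the collar is down; z runs up along the lever, y along the pivot's axis. The collar is a sleeve of 20 mm diameter and 42 mm length round the lever (from 26 to 68 mm from the pivot); the lever's red tip ends 96 mm from the pivot.
- lever (a joint): Lever angle in rad: 0 is off (leaning 0.40 rad to the unit's -x side), 0.80 is on (leaning 0.40 rad to +x). It has light friction and stays where it is left. While the collar is down its cross pin is caught in a notch at either end and the lever moves by 0.2 rad at most.
- collar (a joint): How far the locking collar is raised along the lever, 0 to 0.010 m; 0 is home. A spring draws it down (3.6 N at home, 6.6 N fully up). Raised by 7 mm or more, the lever is free to swing.
- setup_block: Dark steel set-up block 75 x 25 x 50 mm standing on the far end of the chuck from the end rail: leave alone. Origin: centre of its underside.
- spare_housing: A second, equal housing standing upright on the bench beyond the chuck: leave alone. Origin half-way up.
- oil_bottle: Yellow bottle with a red cap, 54 mm diameter, 150 mm tall, on the bench: leave alone. Origin: centre of its underside.
- micrometer: Micrometer lying on the bench beyond the chuck, about 60 x 160 x 21 mm: leave alone. Origin on its underside.
- spanner: Spanner, 190 mm long, lying on the bench at the left: leave alone.
- tray: Metal tray 210 x 140 x 28 mm, fixed, on the side across from the control unit. Origin: centre of its underside.
- bushing: Brass bushing, 34 mm diameter, 30 mm tall, in the tray: leave alone.
- collet: Steel collet, 34 mm diameter, 40 mm tall, in the tray: leave alone.
- key_steel: Dark steel bar 60 x 16 x 16 mm in the tray: leave alone.

How it is judged:
By the outcome, as a careful person would: the job done as asked, in the order asked, and still so for the second after the job is handed in, with the robot touching nothing.
It also fails if it takes over 72 s, if anything falls off the work surface, if the arm or the gripper's body presses on something with over 40 N, if the wrist force passes 120 N, or if a joint passes its speed limit or range.

### The arm

A 6-joint arm with a two-finger parallel gripper is mounted at the origin on the work surface. World frame = base frame: x ahead of the robot, y to its left, z up, the work surface at z = 0. Lengths are in mm, angles in rad, forces in N, time in s.
With the tool pointing down it reaches from about 350 to 775 mm from the base axis. Payload 7.3 kg.
Tool frame: the origin (TCP) lies on the centre line of the jaws, within the pads' length; the fingertips stand bot.tip_reach ahead of it and the grasp point (between the pads) lies 6 mm ahead of it (bot.tip_reach is the distance from the TCP to the fingertips, in mm); z points along the fingers, y is the direction in which the jaws open and shut (so a half turn about z gives the same grasp; the last joint's range is limited). The gripper opens to 92 mm and grips with 3 to 60 N. Pads are 19 mm wide; open, the fingers measure 130 mm over their backs; the gripper's body (75 mm by 190 mm) begins 47 mm behind the grasp point.
Start: joints at [-1.428, 0.342, 1.524, -0, 1.275, -0.146], TCP at [149.543, -503.269, 251.741] pointing down, gripper open.
Joint ranges: [-2.53, 2.53], [-0.77, 2.02], [0.04, 2.7], [-1, 4.14], [0.28, 2.66], [-3.11, 3.11]. Speed limits (rad/s): [2.57, 2.57, 3.14, 3.14, 3.14, 3.14].

### API

Orientations are given as [roll, pitch, yaw] about the fixed x, y, z axes, in that order (R = Rz(yaw) Ry(pitch) Rx(roll)).
In Python, from plant import bot gives the robot as it stands.
- The arm moves only by the tool step_arm, never from a script. Its argument "deltas" is a list of rows, each a list of 6 numbers: the shift along the tool's x, y, z in mm, then the turn, a rotation vector about the tool's x, y, z in rad. A call has 1 to 5 rows; each row is the pose to reach, as a shift and turn from the pose commanded when the call began, along the tool's axes at that moment; what a row does not reach only later rows make up. A row lasts 1/12 s, in which the tool goes at most 41.7 mm and 7.16 degrees, less where a joint would pass 70% of its speed; a pose out of reach is approached as far as the arm can. A call with a gripper value outside its range is refused whole. "fingers" is the finger opening in mm, from 0 to 91.8, set as the call begins (left out, the last holds). The fingers move at their own pace and stop on an object; the grip force is fixed at half the most. Time passes only in rows, so rows that repeat a pose let the fingers close. It gives the time, the measured TCP pose, the force and the opening at its end, in the units of the state.
- bot.get_obs(): the state, without advancing time (a new reading comes with each control period).
- bot.capture(name): name is "scene" or "side" or "wrist"; returns a dict with "color" (384x512x3 uint8, red, green, blue), "fx", "fy", "cx", "cy" (pixels), "R" (3x3) and "t" (3): a world point X has camera coordinates R X + t. Camera axes: x right, y down, z forward; pixel columns grow to the right and rows downward; lengths in mm; the calibration is good to about 2 mm. The wrist camera is an equidistant fisheye: a pixel r from the principal point sees the ray r / f radians off the axis. A picture is of the moment at which its call begins. There is no depth.
- bot.close_job(): hands the job in, once; it reports no verdict.
Trained networks look in a picture, given as the dict that the camera call returned (one of the last four; its "shot" number tells which), for a name from the list of things; names that differ only in an ending like _2 or _b are one class to them, and where a whole thing is asked for, a point or a joint stands for the part that bears it (a point fixed in the world has none). Each returns a list of dicts, best first, with "p" (0 to 1); they miss things now and then, are a little off and sometimes report something else, mostly with a low value. They report only what shows in the picture. A call takes as long as a camera call.
- bot.boxes_of(query, picture): "rect" ([centre column, centre row, width, height] in pixels, round what is visible of it).
The state is a dict: "time": time; "joint_positions": joint angles; "dq": joint speeds; "tau": joint torques, N m; "tool_pos": TCP position; "tcp_rot": TCP orientation; "contact_force": force on the tool from outside, world axes, zero at the start; "moment": the same for the moment, N m; "grip_width": finger opening in mm.
Only numpy, scipy, OpenCV 4.12 (cv2) and the standard library are available. Lean on these libraries where they do the work, as an engineer would, in place of code of your own. Each camera call takes 0.05 s, during which the arm holds its last target. There are 200 camera calls.

## Working session

There is one attempt and no reset: what is moved stays moved. The work goes in short steps, Python scripts to look and compute and a tool call to move; the robot and the scene stay as the last step left them, time stands still between calls to the robot, and variables do not carry over. Pictures are saved under pics/ and viewed, about 8 in all and at most 12, crops included, and the job is handed in when it is done.

Besides the shell and the picture viewer there is one more tool, called after "Emit:" by a JSON object that holds its "op" and its "data". step_arm: Moves the arm, as the interface text tells. Its arguments: {"type":"object","properties":{"deltas":{"type":"array"},"fingers":{"type":"number"}},"required":["deltas"]}

```bash
ls; mkdir -p pics; python3 - <<'E'
from plant import bot
import cv2
print(bot.get_obs(), bot.tip_reach)
for n in ["scene","side"]:
    p=bot.capture(n); cv2.imwrite(f"pics/{n}0.png",cv2.resize(p["color"][:,:,::-1],(800,600),interpolation=cv2.INTER_CUBIC))
    print(n,p["fx"],p["cx"],p["cy"],p["R"],p["t"])
E
```

```text
pics
{'time': 0.0, 'joint_positions': array([-1.42801838e+00,  3.42732545e-01,  1.52500334e+00,  1.91375785e-05,
        1.27541192e+00, -1.46018153e-01]), 'dq': array([ 0.00072161,  0.0001251 , -0.0001082 , -0.00125915,  0.00011846,
        0.00048944]), 'tau': array([ 4.99551716e-04, -4.31238484e+01, -2.44220638e+01,  7.17783510e-02,
        5.58919518e-02, -1.54940858e-04]), 'tool_pos': array([ 149.48390705, -502.88700736,  251.0446165 ]), 'tcp_rot': array([-3.14005672e+00, -2.44379281e-04,  2.88790328e-01]), 'contact_force': array([-0.80310534, -0.07432879, -0.43779378]), 'moment': array([-0.00259591,  0.03162189, -0.05376444]), 'grip_width': 91.8271678006614} 25.0
scene 430.19232013476307 251.78120665849147 196.2558863930016 [[-0.85726037  0.51473337 -0.01241795]
 [ 0.44075008  0.72115062 -0.53449149]
 [-0.26616539 -0.46367158 -0.84508263]] [ 469.536946   -247.74384784 1459.92659278]
side 363.6745068457342 252.0063760477354 193.06969896276786 [[-0.66669028 -0.74532643  0.00354772]
 [-0.52740072  0.46838288 -0.70884834]
 [ 0.52666171 -0.47445337 -0.705352  ]] [425.42942809 332.65951057 760.08037265]
```

View pics/scene0.png

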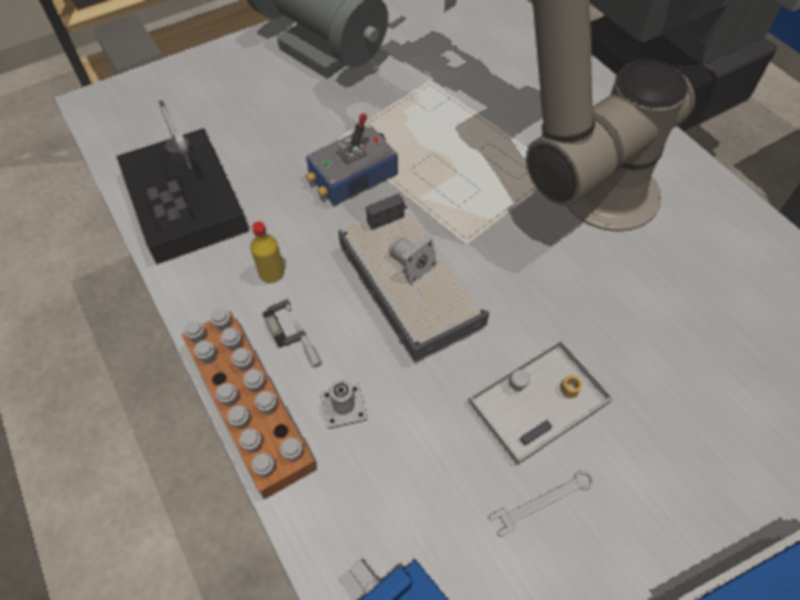

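View pics/side0.png

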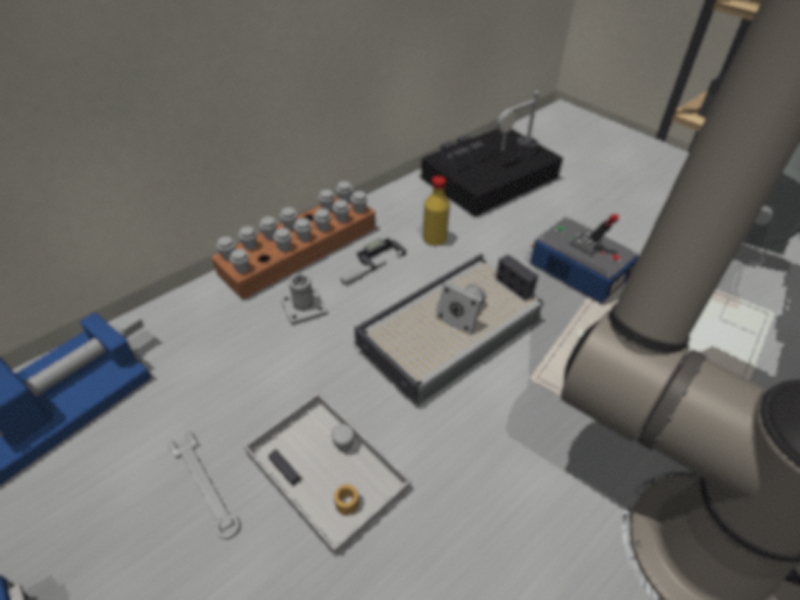

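The scene view shows the chuck with its back rail from (340,235) to (415,350) and the end rail from (415,350) to (487,315). The housing is at (412,258) with the barrel pointing up-left, and the control unit at (352,160) with its lever towards red. The side view agrees with this.

```bash
cat > h.py <<'E'
import numpy as np, cv2
from scipy.spatial.transform import Rotation as Ro
from plant import bot
def ray(p,u,v):
    x=(u-p["cx"])/p["fx"]; y=(v-p["cy"])/p["fy"]
    if p.get("fish"):
        r=np.hypot(x,y); s=np.sin(r)/r if r>1e-9 else 1; d=np.array([x*s,y*s,np.cos(r)])
    else: d=np.array([x,y,1.])
    return -p["R"].T@p["t"], p["R"].T@(d/np.linalg.norm(d))
def atz(p,u,v,z):
    c,d=ray(p,u,v); return (c+d*(z-c[2])/d[2])
def proj(p,X):
    q=np.atleast_2d(X)@p["R"].T+p["t"]
    if p.get("fish"):
        r=np.hypot(q[:,0],q[:,1]); th=np.arctan2(r,q[:,2]); k=th/np.maximum(r,1e-9)
        return np.c_[p["cx"]+p["fx"]*k*q[:,0],p["cy"]+p["fy"]*k*q[:,1]]
    return np.c_[p["cx"]+p["fx"]*q[:,0]/q[:,2],p["cy"]+p["fy"]*q[:,1]/q[:,2]]
def cap(n):
    p=bot.capture(n); p["fish"]=(n=="wrist"); return p
def pose(): 
    o=bot.get_obs(); return o["tool_pos"],Ro.from_euler("xyz",o["tcp_rot"])
def delta(P,R):
    "tool-axes shift and rotvec from the present pose to P (mm), R"
    p,r=pose(); return np.round(r.inv().apply(np.array(P)-p),1),np.round((r.inv()*R).as_rotvec(),3)
def down(yaw): return Ro.from_euler("xyz",[np.pi,0,yaw])
E
python3 - <<'E'
from h import *
p=cap("scene")
for nm,u,v,z in [("backfar",340,232,65),("corner",415,348,65),("endnear",487,314,65),("flange",420,258,90),("barrel",398,248,75),("ctrl",352,152,70),("green",326,163,70),("red",375,140,70),("tip",362,117,160)]:
    print(nm,atz(p,u/1.5625,v/1.5625,z).round(0))
p=cap("side")
for nm,u,v,z in [("backfar",482,260,65),("corner",357,332,65),("endnear",418,393,65),("nearfar",541,303,65),("green",560,228,70),("red",617,257,70),("tip",615,217,160),("flange",460,306,90)]:
    print(nm,atz(p,u/1.5625,v/1.5625,z).round(0))
for n in ["housing","control","setup_block","chuck"]: print(n,[(b["p"],np.round(b["rect"])) for b in bot.boxes_of(n,p)[:2]])
E
```

```text
backfar [ 572. -163.   65.]
corner [584. 136.  65.]
endnear [435. 144.  65.]
flange [482. -11.  90.]
barrel [499. -62.  75.]
ctrl [ 448. -337.   70.]
green [ 510. -338.   70.]
red [ 388. -342.   70.]
tip [ 422. -330.  160.]
backfar [ 558. -153.   65.]
corner [573. 141.  65.]
endnear [415. 151.  65.]
nearfar [ 411. -144.   65.]
green [ 516. -340.   70.]
red [ 390. -347.   70.]
tip [ 411. -329.  160.]
flange [485. -12.  90.]
housing [(0.78, array([297., 196.,  30.,  34.]))]
control [(0.64, array([375., 165.,  68.,  55.]))]
setup_block [(0.86, array([330., 178.,  20.,  31.]))]
chuck [(0.75, array([286., 213., 122.,  99.]))]
```

Emit:
{"op": "step_arm", "data": {"deltas": [[31,-24,-10,0,0,0],[62,-48,-20,0,0,0],[93,-72,-30,0,0,0],[124,-95,-40,0,0,0],[154,-119,-50,0,0,0]]}}

```text
time: 0.82
tool_pos: [264.0, -343.8, 302.2]
tcp_rot: [3.141, -0.0, 0.288]
contact_force: [0.4, -0.5, 0.1]
grip_width: 91.9
```

Emit:
{"op": "step_arm", "data": {"deltas": [[31,-24,0,0,0,0],[62,-48,0,0,0,0],[93,-72,0,0,0,0],[124,-95,0,0,0,0],[154,-119,0,0,0,0]]}}

```text
time: 1.23
tool_pos: [377.8, -185.7, 302.0]
tcp_rot: [3.141, -0.001, 0.289]
contact_force: [0.2, -0.7, -0.1]
grip_width: 91.9
```

Emit:
{"op": "step_arm", "data": {"deltas": [[31,-24,0,0,0,0],[62,-48,0,0,0,0],[93,-72,0,0,0,0],[124,-95,0,0,0,0],[154,-119,0,0,0,0]]}}

```text
time: 1.65
tool_pos: [491.6, -27.6, 301.9]
tcp_rot: [3.141, -0.0, 0.289]
contact_force: [0.7, -0.8, 0.5]
grip_width: 91.7
```

Emit:
{"op": "step_arm", "data": {"deltas": [[0,0,0,0,0,-0.124],[0,0,0,0,0,-0.248],[0,0,0,0,0,-0.372],[0,0,0,0,0,-0.496],[0,0,0,0,0,-0.62]]}}

```text
time: 2.07
tool_pos: [490.8, -29.3, 301.6]
tcp_rot: [-3.142, 0.0, 0.915]
contact_force: [-0.4, 0.3, -0.8]
grip_width: 91.9
```

Emit:
{"op": "step_arm", "data": {"deltas": [[0,0,0,0,0,-0.124],[0,0,0,0,0,-0.248],[0,0,0,0,0,-0.372],[0,0,0,0,0,-0.496],[0,0,0,0,0,-0.617]]}}

```text
time: 2.48
tool_pos: [490.7, -29.4, 301.7]
tcp_rot: [3.142, 0.0, 1.532]
contact_force: [0.2, -0.2, -0.2]
grip_width: 92.0
```

```bash
python3 - <<'E'
from h import *
o=bot.get_obs(); print(o["time"],o["joint_positions"].round(3),o["tool_pos"].round(1),o["tcp_rot"].round(3))
p=cap("wrist"); print(p["fx"],p["cx"],p["cy"],p["R"].round(3),(-p["R"].T@p["t"]).round(1))
import pickle; pickle.dump(p,open("w1.pkl","wb"))
cv2.imwrite("pics/w1.png",cv2.resize(p["color"][:,:,::-1],(800,600),interpolation=cv2.INTER_CUBIC))
E
```

```text
2.4833 [-0.216  0.244  1.522 -0.     1.375 -0.177] [490.7 -29.4 301.7] [3.142 0.    1.532]
297.3186396354542 255.3864234130864 194.13579959409128 [[ 0.999 -0.039 -0.   ]
 [-0.037 -0.959  0.282]
 [-0.011 -0.282 -0.959]] [494.   44.9 434.3]
```

View pics/w1.png

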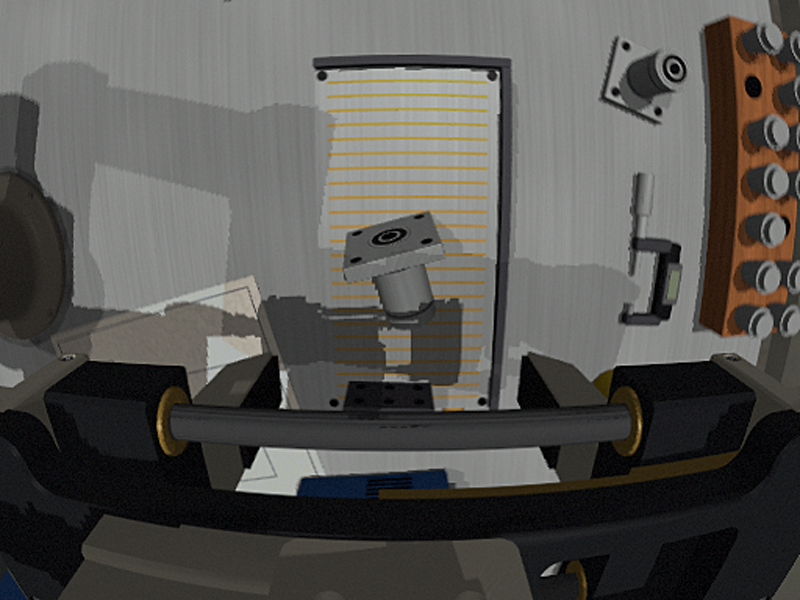

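The wrist view shows the end rail at the top (row 65), the back rail at column 500, the housing turned about 15° with its flange at (395,245) and its barrel end at (408,310), and the block at (388,395).

```bash
python3 - <<'E'
from h import *
import pickle; p=pickle.load(open("w1.pkl","rb")); im=p["color"][:,:,::-1]
a=cv2.resize(im[125:215,205:305],None,fx=6,fy=6,interpolation=cv2.INTER_CUBIC)   # 600x540
b=cv2.resize(im[30:60,195:335],None,fx=4,fy=4,interpolation=cv2.INTER_CUBIC) #560x120
for k in range(0,600,60): cv2.line(a,(k,0),(k,6),(0,0,255),1); cv2.line(a,(0,k),(6,k),(0,0,255),1)
cv2.imwrite("pics/w1a.png",a)
# rail edges: column profile of brightness
g=cv2.GaussianBlur(cv2.cvtColor(im,cv2.COLOR_BGR2GRAY),(3,3),0).astype(int)
for r in (70,100,140,215,245): print("row",r,g[r,306:332])
for c in (220,260,300): print("col",c,g[34:52,c])
E
```

```text
row 70 [153 152 152 152 153 156 159 161 165 165 164 166 165 130  67  41  56  66
  64  62  67  85 108 119 124 132]
row 100 [157 160 160 158 159 159 157 156 159 160 159 153 122  68  34  38  57  64
  63  62  67  88 113 121 126 135]
row 140 [146 146 147 148 148 145 144 147 149 148 150 140  93  37  26  51  64  62
  60  64  85 112 123 125 133 141]
row 215 [115 114 116 117 117 117 117 121 112  68  28  32  48  52  50  55  77 105
 117 118 118 119 120 119 118 117]
row 245 [114 115 116 117 118 109  80  43  28  38  48  50  49  59  89 114 117 119
 130 138 138 137 138 139 137 111]
col 220 [139 118  81  62  62  64  61  40  21  40  87 135 162 166 163 163 164 155]
col 260 [122  78  60  63  66  63  42  23  43  80 118 161 177 173 172 171 165 157]
col 300 [135 112  76  63  65  66  60  37  21  58 128 167 172 170 169 169 168 160]
```

View pics/w1a.png

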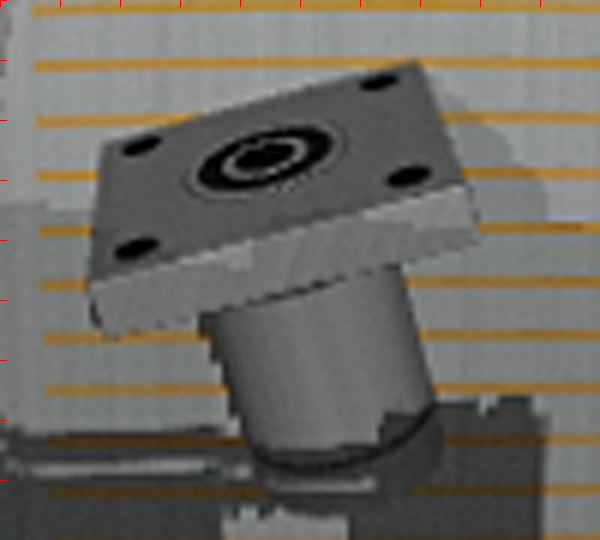

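The crop shows the flange base face corners at (102,145), (418,62), (463,183) and (90,285). The upper-side inner edge runs (103,336) to (480,240), and the barrel end is near (345,440).

```bash
cat > fit.py <<'E'
from h import *
import pickle; from scipy.optimize import least_squares
p=pickle.load(open("w1.pkl","rb"))
px=np.array([(102,145),(418,62),(463,183),(90,285),(480,240),(103,336)],float); uv=(px+.5)/6-.5+[205,125]
loc=np.array([(-36,-35,-35),(-36,-35,35),(-36,35,35),(-36,35,-35),(-24,35,35),(-24,35,-35)],float) # s,t,w
def H(q,loc):
    h=np.array([np.cos(q[2]),np.sin(q[2]),0]); z=np.array([0,0,1.]); e=np.radians(14)
    a=np.cos(e)*h-np.sin(e)*z; u=np.sin(e)*h+np.cos(e)*z; w=np.cross(z,h)
    return np.array([q[0],q[1],83.15])+loc@np.array([a,u,w])
s=least_squares(lambda q:(proj(p,H(q,loc))-uv).ravel(),[490,-30,-1.5]); 
print("housing",s.x.round(3),s.fun.round(1))
B=[atz(p,u,v,55) for u,v in [(319.5,70),(318.4,100),(317.8,140),(314.8,215),(312,245)]]
E=[atz(p,u,v,55) for u,v in [(220,44.1),(260,43.5),(300,43.6)]]
T=[atz(p,u,v,65) for u,v in [(321.6,70),(321.4,100),(320.6,140),(316.8,215),(314.5,245)]]
print(np.round(B,1)); print(np.round(E,1)); print(np.round(T,1))
E
python3 fit.py
```

```text
housing [492.116 -37.634  -1.348] [-0.3 -0.4  0.2 -0.9  0.7 -0.  -1.  -0.2  0.2  0.5  0.2  0.9]
[[ 577.2   94.3   55. ]
 [ 574.6   55.2   55. ]
 [ 573.1    3.3   55. ]
 [ 570.2  -99.7   55. ]
 [ 567.6 -145.6   55. ]]
[[452.7 131.8  55. ]
 [503.  129.7  55. ]
 [553.5 129.   55. ]]
[[ 577.7   93.1   65. ]
 [ 576.3   54.9   65. ]
 [ 574.6    4.3   65. ]
 [ 571.   -96.    65. ]
 [ 569.3 -140.8   65. ]]
```

Emit:
{"op": "step_arm", "data": {"deltas": [[0,0,0,0,0,-0.12],[0,0,0,0,0,-0.24],[0,0,0,0,0,-0.262],[0,0,0,0,0,-0.262]]}}

```text
time: 2.87
tool_pos: [490.7, -29.5, 301.7]
tcp_rot: [-3.142, 0.0, 1.784]
contact_force: [-0.2, -0.5, 0.2]
grip_width: 91.6
```

Emit:
{"op": "step_arm", "data": {"deltas": [[0,0,0,0,0.12,0],[0,0,0,0,0.24,0],[0,0,0,0,0.36,0],[0,0,0,0,0.48,0],[0,0,0,0,0.52,0]]}}

```text
time: 3.28
tool_pos: [491.0, -31.1, 300.8]
tcp_rot: [-3.138, -0.527, 1.779]
contact_force: [-0.3, -0.3, -0.3]
grip_width: 91.7
```

```bash
python3 - <<'E'
from h import *
from scipy.optimize import least_squares
o=bot.get_obs(); print(o["joint_positions"].round(3),o["tool_pos"].round(1),o["tcp_rot"].round(3))
D=[([-1.42801838e+00,3.42732545e-01,1.52500334e+00,0,1.27541192,-.146018],[149.48,-502.89,251.04],[-3.14005672,-2.44e-4,.28879]),
([-0.216,0.244,1.522,0,1.375,-0.177],[490.7,-29.4,301.7],[3.142,0,1.532]),(o["joint_positions"],o["tool_pos"],o["tcp_rot"])]
def FK(q,k,s):
    d1,a2,e3,a3,L,off=k
    R1=Ro.from_euler("z",q[0]); R2=R1*Ro.from_euler("y",q[1]); R3=R2*Ro.from_euler("y",q[2])
    R4=R3*Ro.from_euler("z",s[0]*q[3]); R5=R4*Ro.from_euler("y",q[4]); R6=R5*Ro.from_euler("z",s[1]*q[5])
    t=np.array([0,0,d1])+R1.apply([0,off,0])+R2.apply([0,0,a2])+R3.apply([e3,0,a3])+R5.apply([0,0,L])
    return t,R6
for s in [(1,1),(1,-1),(-1,1),(-1,-1)]:
    for off in (90,):
        rr=[]
        for q,t,r in D: rr.append(FK(q,[0]*6,s)[1].inv()*Ro.from_euler("xyz",r))
        print(s,[x.as_rotvec().round(3) for x in rr])
E
```

```text
[-0.462  0.383  1.436  0.404  1.664 -0.703] [491.  -31.1 300.8] [-3.138 -0.527  1.779]
(1, 1) [array([-0.   ,  0.   ,  1.571]), array([1.000e-03, 1.000e-03, 1.571e+00]), array([0.   , 0.   , 1.571])]
(1, -1) [array([-0.   ,  0.   ,  1.279]), array([1.000e-03, 1.000e-03, 1.217e+00]), array([0.   , 0.   , 0.164])]
(-1, 1) [array([-0.   ,  0.   ,  1.571]), array([1.000e-03, 1.000e-03, 1.571e+00]), array([-0.877,  0.072,  1.403])]
(-1, -1) [array([-0.   ,  0.   ,  1.279]), array([1.000e-03, 1.000e-03, 1.217e+00]), array([-0.569,  0.569,  0.08 ])]
```

```bash
cat > kin.py <<'E'
from h import *
from scipy.optimize import least_squares
def FK(q,k):
    d1,a2,e3,a3,L,off,w=k
    R1=Ro.from_euler("z",q[0]); R2=R1*Ro.from_euler("y",q[1]); R3=R2*Ro.from_euler("y",q[2])
    R4=R3*Ro.from_euler("z",q[3]); R5=R4*Ro.from_euler("y",q[4]); R6=R5*Ro.from_euler("z",q[5]+np.pi/2)
    t=np.array([0,0,d1])+R1.apply([0,off,0])+R2.apply([0,0,a2])+R3.apply([e3,0,a3])+R4.apply([0,w,0])+R5.apply([0,0,L])
    return t,R6
D=[([-1.42801838e+00,3.42732545e-01,1.52500334e+00,0,1.27541192,-.146018],[149.48,-502.89,251.04]),
([-0.216,0.244,1.522,0,1.375,-0.177],[490.7,-29.4,301.7]),([-0.462,0.383,1.436,0.404,1.664,-0.703],[491.,-31.1,300.8])]
lo=np.array([-.0,0,0,0,0,0]); QL=np.array([[-2.53,2.53],[-.77,2.02],[.04,2.7],[-1,4.14],[.28,2.66],[-3.11,3.11]])
pr=np.array([160,430,0,400,250,0,76.])
def fitk():
    f=lambda k:np.r_[np.concatenate([FK(q,k)[0]-t for q,t in D]),1e-3*(k-pr)]
    s=least_squares(f,pr); return s.x,s.fun[:9]
K,res=fitk()
def IK(P,R,q0):
    def f(q):
        t,r=FK(q,K); return np.r_[(t-P)/100,(r.inv()*R).as_rotvec()]
    s=least_squares(f,np.clip(q0,QL[:,0]+.01,QL[:,1]-.01),bounds=(QL[:,0],QL[:,1])); return s.x,np.abs(s.fun).max()
if __name__=="__main__":
    print(K.round(1),res.round(1))
    q0=np.array(D[2][0])
    for yaw in (1.794,1.537):
        for ph in (40,30,0,-20,-40,-50,-55,-60,-65,-70,-75,-80):
            R=down(yaw)*Ro.from_euler("y",ph,degrees=True)
            q,e=IK(np.array([500,-10,100.]),R,q0); print(yaw,ph,q.round(2),round(e,3)); q0=q
    print("flipped")
    for yaw in (-1.348,-1.605):
      for ph in (-40,-30,0,40,60,75):
        best=min((IK(np.array([500,-10,100.]),down(yaw)*Ro.from_euler("y",ph,degrees=True),g) for g in ([0,.5,1.5,-.9,1.3,2.5],[0,.5,1.5,1.5,1.3,2],[0,.5,1.5,.5,1.3,-2.5])),key=lambda x:x[1])
        print(yaw,ph,best[0].round(2),round(best[1],3))
E
python3 kin.py
```

```text
[2.203e+02 5.066e+02 4.460e+01 3.789e+02 2.929e+02 7.600e+01 5.000e-01] [ 0.  0. -0. -0. -0.  0. -0. -0.  0.]
1.794 40 [-0.48  0.68  1.63  0.53  1.36 -0.95] 0.0
1.794 30 [-0.42  0.61  1.67  0.44  1.22 -0.87] 0.0
1.794 0 [-0.17  0.48  1.79  0.    0.87 -0.4 ] 0.0
1.794 -20 [ 0.02  0.48  1.85 -0.49  0.8   0.14] 0.0
1.794 -40 [ 0.21  0.58  1.87 -0.93  0.93  0.65] 0.0
1.794 -50 [ 0.26  0.65  1.83 -1.    1.07  0.76] 0.048
1.794 -55 [ 0.28  0.69  1.8  -1.    1.14  0.78] 0.09
1.794 -60 [ 0.3   0.73  1.76 -1.    1.22  0.8 ] 0.132
1.794 -65 [ 0.31  0.77  1.72 -1.    1.29  0.82] 0.174
1.794 -70 [ 0.32  0.81  1.69 -1.    1.37  0.85] 0.216
1.794 -75 [ 0.33  0.85  1.65 -1.    1.44  0.88] 0.258
1.794 -80 [ 0.34  0.89  1.61 -1.    1.51  0.91] 0.299
1.537 40 [-0.53  0.63  1.75  0.65  1.22 -0.87] 0.0
1.537 30 [-0.45  0.56  1.77  0.54  1.1  -0.74] 0.0
1.537 0 [-0.17  0.48  1.79  0.    0.87 -0.14] 0.0
1.537 -20 [ 0.03  0.52  1.78 -0.44  0.92  0.35] 0.0
1.537 -40 [ 0.2   0.63  1.74 -0.78  1.1   0.71] 0.0
1.537 -50 [ 0.26  0.71  1.71 -0.89  1.22  0.84] 0.0
1.537 -55 [ 0.29  0.75  1.7  -0.94  1.29  0.89] 0
[... 210 characters left out ...]
 0.103
1.537 -80 [ 0.33  0.97  1.53 -1.    1.64  0.99] 0.141
flipped
-1.348 -40 [-0.48  0.68  1.63  0.53  1.36  2.19] 0.0
-1.348 -30 [-0.42  0.61  1.67  0.44  1.22  2.27] 0.0
-1.348 0 [-0.17  0.48  1.79 -0.    0.87  2.75] 0.0
-1.348 40 [ 0.21  0.58  1.87 -0.93  0.93 -2.49] 0.0
-1.348 60 [ 0.3   0.73  1.76 -1.    1.22 -2.34] 0.132
-1.348 75 [ 0.33  0.85  1.65 -1.    1.44 -2.27] 0.257
-1.605 -40 [-0.53  0.63  1.75  0.65  1.22  2.27] 0.0
-1.605 -30 [-0.45  0.56  1.77  0.54  1.1   2.4 ] 0.0
-1.605 0 [-0.17  0.48  1.79  0.    0.87  3.  ] 0.0
-1.605 40 [ 0.2   0.64  1.74 -0.78  1.1  -2.43] 0.0
-1.605 60 [ 0.31  0.8   1.69 -0.99  1.35 -2.2 ] 0.0
-1.605 75 [ 0.33  0.93  1.57 -1.    1.57 -2.17] 0.103
```

```bash
python3 - <<'E'
from kin import *
import pickle; p=pickle.load(open("w1.pkl","rb"))
for u,v in [(345,381),(432,381),(388,381)]: print("block top +y edge",atz(p,u/1.5625,v/1.5625,105).round(1))
for P in ([543,93,101],[520,50,101],[500,0,101],[500,-30,101]):
  for yaw in (1.537,1.4):
    q0=[.3,.8,1.69,-.9,1.35,.94]
    for ph in (-55,-60,-62,-65,-70):
        R=down(yaw)*Ro.from_euler("y",ph,degrees=True); g=np.array(P)-R.apply([0,0,6])
        q,e=IK(g,R,q0); print(P,yaw,ph,q.round(2),round(e,3))
E
```

```text
block top +y edge [ 445. -114.  105.]
block top +y edge [ 513.5 -116.5  105. ]
block top +y edge [ 479. -115.  105.]
[543, 93, 101] 1.537 -55 [ 0.43  0.86  1.42 -0.83  1.48  0.82] 0.0
[543, 93, 101] 1.537 -60 [ 0.45  0.9   1.4  -0.87  1.54  0.85] 0.0
[543, 93, 101] 1.537 -62 [ 0.46  0.92  1.39 -0.89  1.56  0.86] 0.0
[543, 93, 101] 1.537 -65 [ 0.47  0.94  1.38 -0.92  1.6   0.87] 0.0
[543, 93, 101] 1.537 -70 [ 0.48  0.99  1.36 -0.96  1.66  0.89] 0.0
[543, 93, 101] 1.4 -55 [ 0.41  0.89  1.33 -0.76  1.58  0.84] 0.0
[543, 93, 101] 1.4 -60 [ 0.42  0.94  1.3  -0.8   1.64  0.86] 0.0
[543, 93, 101] 1.4 -62 [ 0.43  0.95  1.29 -0.82  1.67  0.87] 0.0
[543, 93, 101] 1.4 -65 [ 0.44  0.98  1.27 -0.85  1.71  0.87] 0.0
[543, 93, 101] 1.4 -70 [ 0.45  1.03  1.25 -0.89  1.77  0.89] 0.0
[520, 50, 101] 1.537 -55 [ 0.38  0.8   1.55 -0.86  1.4   0.86] 0.0
[520, 50, 101] 1.537 -60 [ 0.4   0.85  1.54 -0.91  1.46  0.89] 0.0
[520, 50, 101] 1.537 -62 [ 0.41  0.86  1.53 -0.93  1.49  0.91] 0.0
[520, 50, 101] 1.537 -65 [ 0.42  0.89  1.52 -0.95  1.52  0.92] 0.0
[520, 50, 101] 1.537 -70 [ 0.44  0.94  1.5  -0.99  1.59
[... 968 characters left out ...]
-0.96  1.6   0.99] 0.0
[500, -30, 101] 1.537 -55 [ 0.26  0.74  1.72 -0.96  1.27  0.89] 0.0
[500, -30, 101] 1.537 -60 [ 0.28  0.78  1.7  -1.    1.34  0.93] 0.006
[500, -30, 101] 1.537 -62 [ 0.29  0.8   1.68 -1.    1.37  0.93] 0.022
[500, -30, 101] 1.537 -65 [ 0.29  0.83  1.66 -1.    1.41  0.94] 0.045
[500, -30, 101] 1.537 -70 [ 0.3   0.87  1.62 -1.    1.49  0.95] 0.083
[500, -30, 101] 1.4 -55 [ 0.24  0.77  1.63 -0.87  1.37  0.89] 0.0
[500, -30, 101] 1.4 -60 [ 0.26  0.82  1.61 -0.92  1.43  0.93] 0.0
[500, -30, 101] 1.4 -62 [ 0.27  0.84  1.6  -0.93  1.46  0.94] 0.0
[500, -30, 101] 1.4 -65 [ 0.28  0.86  1.59 -0.96  1.49  0.96] 0.0
[500, -30, 101] 1.4 -70 [ 0.3   0.91  1.57 -1.    1.56  0.99] 0.0
```

```bash
python3 - <<'E'
from kin import *
from fit import H,s
G=H(s.x,np.array([[3.,0,0]]))[0]; R=down(np.pi+s.x[2])*Ro.from_euler("y",36,degrees=True)
zt=R.apply([0,0,1]); print("G",G.round(1),"zt",zt.round(3))
print(delta(G-96*zt,R),delta(G-6*zt,R), IK(G-6*zt,R,[-.4,.6,1.6,.4,1.2,-.8]))
E
```

```text
housing [492.116 -37.634  -1.348] [-0.3 -0.4  0.2 -0.9  0.7 -0.  -1.  -0.2  0.2  0.5  0.2  0.9]
[[ 577.2   94.3   55. ]
 [ 574.6   55.2   55. ]
 [ 573.1    3.3   55. ]
 [ 570.2  -99.7   55. ]
 [ 567.6 -145.6   55. ]]
[[452.7 131.8  55. ]
 [503.  129.7  55. ]
 [553.5 129.   55. ]]
[[ 577.7   93.1   65. ]
 [ 576.3   54.9   65. ]
 [ 574.6    4.3   65. ]
 [ 571.   -96.    65. ]
 [ 569.3 -140.8   65. ]]
G [492.8 -40.5  82.4] zt [-0.13   0.573 -0.809]
(array([-127.8,    1. ,   88.5]), array([ 0.004,  0.102, -0.012])) (array([-118.6,    0.6,  178. ]), array([ 0.004,  0.102, -0.012])) (array([-0.51312433,  0.68079706,  1.63579708,  0.46818049,  1.30853123,
       -0.97165051]), np.float64(1.7053025658242404e-15))
```

Emit:
{"op": "step_arm", "data": {"deltas": [[-32,0,22,0.001,0.03,-0.003],[-64,0.5,44,0.002,0.06,-0.006],[-96,1,66,0.003,0.09,-0.009],[-127.8,1,88.5,0.004,0.102,-0.012],[-127.8,1,88.5,0.004,0.102,-0.012]]}}

```text
time: 3.7
tool_pos: [504.1, -96.4, 153.9]
tcp_rot: [-3.13, -0.629, 1.787]
contact_force: [-1.0, 0.3, -0.8]
grip_width: 91.8
```

Emit:
{"op": "step_arm", "data": {"deltas": [[0,0,10,0,0,0],[0,0,25,0,0,0],[0,0,40,0,0,0],[0,0,50,0,0,0],[0,0,50,0,0,0]]}}

```text
time: 4.12
tool_pos: [499.1, -64.1, 121.3]
tcp_rot: [3.139, -0.622, 1.802]
contact_force: [-0.6, -0.8, 0.5]
grip_width: 91.8
```

```bash
python3 - <<'E' | tail -3
from kin import *
from fit import H,s
G=H(s.x,np.array([[3.,0,0]]))[0]; R=down(np.pi+s.x[2])*Ro.from_euler("y",36,degrees=True)
zt=R.apply([0,0,1])
print(bot.get_obs()["tool_pos"],delta(G-6*zt,R))
a=[cap("wrist")["color"],cap("side")["color"]]
b=np.vstack([cv2.resize(a[0][:,:,::-1],None,fx=.8,fy=.8,interpolation=cv2.INTER_AREA)[:,:400],cv2.resize(a[1][130:270,200:400,::-1],(400,280))])
cv2.imwrite("pics/g1.png",b)
E
```

```text
[ 571.   -96.    65. ]
 [ 569.3 -140.8   65. ]]
[499.09651273 -64.11912821 121.31643264] (array([-2.8, -0.9, 39.9]), array([-0.003,  0.006,  0.008]))
```

View pics/g1.png

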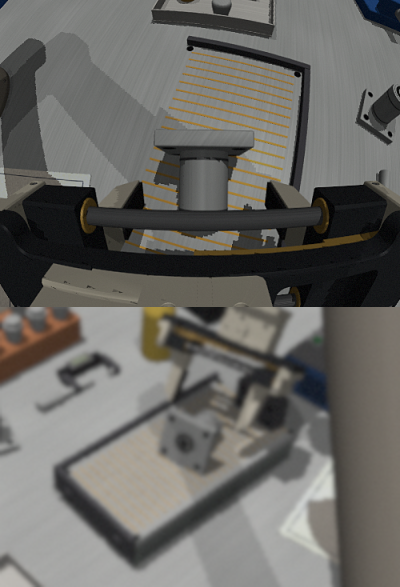

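The barrel at (203,180) is centred and square between the jaws, and the block clears. I'll go in and close.

Emit:
{"op": "step_arm", "data": {"deltas": [[-1,0,10,0,0,0],[-2,-0.5,22,0,0.003,0.004],[-2.8,-0.9,33,0,0.006,0.008],[-2.8,-0.9,40,0,0.006,0.008],[-2.8,-0.9,40,0,0.006,0.008]]}}

```text
time: 4.63
tool_pos: [493.3, -44.9, 85.6]
tcp_rot: [-3.137, -0.63, 1.791]
contact_force: [-0.3, 1.1, 0.4]
grip_width: 91.7
```

Emit:
{"op": "step_arm", "data": {"deltas": [[0,0,0,0,0,0],[0,0,0,0,0,0],[0,0,0,0,0,0],[0,0,0,0,0,0],[0,0,0,0,0,0]], "fingers": 30}}

```text
time: 5.05
tool_pos: [494.3, -46.2, 86.9]
tcp_rot: [-3.14, -0.627, 1.793]
contact_force: [0.3, 0.1, 0.0]
grip_width: 63.4
```

Emit:
{"op": "step_arm", "data": {"deltas": [[0,0,0,0,0,0],[0,0,0,0,0,0],[0,0,0,0,0,0]]}}

```text
time: 5.3
tool_pos: [494.1, -46.0, 86.7]
tcp_rot: [-3.14, -0.628, 1.792]
contact_force: [-1.0, 0.4, 0.1]
grip_width: 43.2
```

Emit:
{"op": "step_arm", "data": {"deltas": [[0,0,0,0,0,0],[0,0,0,0,0,0],[0,0,0,0,0,0],[0,0,0,0,0,0]]}}

```text
time: 5.63
tool_pos: [494.1, -45.9, 86.6]
tcp_rot: [-3.14, -0.628, 1.792]
contact_force: [-0.2, -0.6, 0.4]
grip_width: 39.3
```

```bash
cat > tip.py <<'E'
from kin import *
import pickle
ZT=55.
def Hpose(x,y,hd,el):
    "housing with pivot edge midpoint above (x,y): heading hd, axis elevation el; flange lowest edge at z=ZT"
    h=np.array([np.cos(hd),np.sin(hd),0]); z=np.array([0,0,1.]); a=np.cos(el)*h+np.sin(el)*z; u=-np.sin(el)*h+np.cos(el)*z
    M=np.array([a,u,np.cross(a,u)]).T     # columns s,t,w
    sl=-24 if el<0 else -36
    off=M@np.array([-36,-35,0.])   # base lower edge
    lowz=min((M@np.array([s,-35,0]))[2] for s in (-24,-36))
    return np.array([x-off[0],y-off[1],ZT-lowz]),Ro.from_matrix(M)
def rows(start,steps):
    "deltas relative to start=(P,R) for list of tool poses"
    P0,R0=start; return [np.r_[R0.inv().apply(P-P0).round(1),(R0.inv()*R).as_rotvec().round(3)].tolist() for P,R in steps]
E
python3 - <<'E'
from tip import *
from fit import s
o=bot.get_obs(); print(o["tool_pos"].round(2),o["tcp_rot"].round(4),o["contact_force"].round(1),o["grip_width"])
x,y,hd=s.x; el=-np.radians(14)
c,M=Hpose(0,0,hd,el); e0=np.array([x,y])-c[:2]
c,M=Hpose(*e0,hd,el); print("c",c.round(1),"edge",e0.round(1))
P,R=pose(); rel=(M.inv().apply(P-c),M.inv()*R); print("grasp in housing",rel[0].round(1),(rel[1]).as_matrix().round(2).tolist())
pickle.dump((rel,e0,hd),open("rel.pkl","wb"))
# path: drag to e1 with yaw, then tip
e1=np.array([515.,85.]); hd1=-np.pi/2-.034
from itertools import chain
N1=13
S=[(e0+(e1-e0)*k/N1,hd+(hd1-hd)*k/N1,el) for k in range(1,N1+1)]
N2=25
S+=[(e1,hd1,el+(np.pi/2-el)*k/N2) for k in range(1,N2+1)]
tool=[];q=o["joint_positions"];
for i,(e,h_,l) in enumerate(S):
    c,M=Hpose(*e,h_,l); T=(c+M.apply(rel[0]),M*rel[1]); tool.append(T)
    q,er=IK(*T,q); 
    if i%4==0 or er>1e-3 or i==len(S)-1: print(i,np.degrees(l).round(),T[0].round(1),q.round(2),round(er,4))
E
```

```text
housing [492.116 -37.634  -1.348] [-0.3 -0.4  0.2 -0.9  0.7 -0.  -1.  -0.2  0.2  0.5  0.2  0.9]
[[ 577.2   94.3   55. ]
 [ 574.6   55.2   55. ]
 [ 573.1    3.3   55. ]
 [ 570.2  -99.7   55. ]
 [ 567.6 -145.6   55. ]]
[[452.7 131.8  55. ]
 [503.  129.7  55. ]
 [553.5 129.   55. ]]
[[ 577.7   93.1   65. ]
 [ 576.3   54.9   65. ]
 [ 574.6    4.3   65. ]
 [ 571.   -96.    65. ]
 [ 569.3 -140.8   65. ]]
[494.09 -45.95  86.64] [-3.1397 -0.6279  1.7925] [-0.2 -0.6  0.4] 39.25170109126728
c [492.1 -37.6  83.2] edge [482.5   4.7]
grasp in housing [ 7.4  5.4 -0.1] [[-0.93, -0.0, -0.37], [0.37, -0.0, -0.93], [-0.0, -1.0, 0.0]]
0 -14.0 [495.6 -40.   86.6] [-0.51  0.68  1.64  0.48  1.3  -0.96] 0.0
4 -14.0 [501.5 -15.9  86.6] [-0.48  0.66  1.69  0.54  1.24 -0.9 ] 0.0
8 -14.0 [507.4   8.4  86.6] [-0.45  0.64  1.73  0.59  1.18 -0.84] 0.0
12 -14.0 [513.3  33.1  86.6] [-0.41  0.62  1.77  0.65  1.11 -0.79] 0.0
16 3.0 [513.7  43.5  97.4] [-0.25  0.53  1.77  0.4   0.96 -0.47] 0.0
20 19.0 [514.2  57.4 107.5] [-0.06  0.49  1.74  0.06  0.92 -0.07] 0.0
24 36.0 [514.7  73.5 113.2] [ 0.13  0.52  1.68 -0.29  0.99  0.33] 0.0
28 53.0 [515.3  90.7 114.1] [ 0.3   0.62  1.6  -0.55  1.17  0.62] 0.0
32 69.0 [515.9 107.4 110. ] [ 0.43  0.76  1.51 -0.73  1.38  0.8 ] 0.0
36 86.0 [516.4 122.2 101.3] [ 0.51  0.93  1.41 -0.87  1.6   0.91] 0.0
37 90.0 [516.5 125.4  98.4] [ 0.53  0.97  1.38 -0.9   1.66  0.93] 0.0
```

```bash
cat > plan.py <<'E'
from tip import *
def plan(S,start=None):
    "S list of (edge xy, heading, elev); prints rows in calls of 5"
    rel,_,_=pickle.load(open("rel.pkl","rb"))
    T=[(lambda cM:(cM[0]+cM[1].apply(rel[0]),cM[1]*rel[1]))(Hpose(*e,h,l)) for e,h,l in S]
    st=start or pose()
    for i in range(0,len(T),5):
        for r in rows(st,T[i:i+5]): print(r)
        print("-- end",T[min(i+4,len(T)-1)][0].round(1)); st=T[min(i+4,len(T)-1)]
E
python3 - <<'E'
from plan import *
rel,e0,hd=pickle.load(open("rel.pkl","rb"))
e1=np.array([515.,85.]); hd1=-np.pi/2-.034; el=-np.radians(14)
sm=lambda k:k*k*(3-2*k)
plan([(e0+(e1-e0)*sm(k/15),hd+(hd1-hd)*sm(k/15),el) for k in range(1,16)])
E
```

```text
[0.7, 0.5, 0.5, -0.002, 0.0, 0.003]
[2.8, 1.8, 2.0, -0.007, 0.0, 0.01]
[6.0, 3.8, 4.4, -0.016, 0.0, 0.022]
[10.1, 6.3, 7.4, -0.026, 0.0, 0.036]
[15.0, 9.4, 10.9, -0.039, 0.0, 0.054]
-- end [499.1 -25.8  86.6]
[5.6, 2.9, 4.1, -0.014, 0.0, 0.019]
[11.5, 6.0, 8.4, -0.029, 0.0, 0.04]
[17.6, 9.1, 12.8, -0.044, 0.0, 0.06]
[23.6, 12.2, 17.1, -0.059, 0.0, 0.081]
[29.3, 15.1, 21.2, -0.073, 0.0, 0.1]
-- end [508.4  12.3  86.6]
[5.4, 1.8, 3.9, -0.013, 0.0, 0.017]
[10.0, 3.4, 7.2, -0.023, 0.0, 0.032]
[13.6, 4.6, 9.8, -0.032, 0.0, 0.044]
[15.9, 5.4, 11.5, -0.037, 0.0, 0.051]
[16.7, 5.6, 12.1, -0.039, 0.0, 0.054]
-- end [513.3  33.1  86.6]
```

Emit:
{"op": "step_arm", "data": {"deltas": [[0.7,0.5,0.5,-0.002,0,0.003],[2.8,1.8,2.0,-0.007,0,0.01],[6.0,3.8,4.4,-0.016,0,0.022],[10.1,6.3,7.4,-0.026,0,0.036],[15.0,9.4,10.9,-0.039,0,0.054]]}}

```text
time: 6.05
tool_pos: [499.4, -26.8, 86.7]
tcp_rot: [-3.14, -0.626, 1.725]
contact_force: [-2.0, -5.0, 2.2]
grip_width: 39.5
```

Emit:
{"op": "step_arm", "data": {"deltas": [[5.6,2.9,4.1,-0.014,0,0.019],[11.5,6.0,8.4,-0.029,0,0.04],[17.6,9.1,12.8,-0.044,0,0.06],[23.6,12.2,17.1,-0.059,0,0.081],[29.3,15.1,21.2,-0.073,0,0.1]]}}

```text
time: 6.47
tool_pos: [508.6, 11.8, 86.7]
tcp_rot: [-3.141, -0.626, 1.601]
contact_force: [-0.9, -5.4, 1.4]
grip_width: 39.7
```

Emit:
{"op": "step_arm", "data": {"deltas": [[5.4,1.8,3.9,-0.013,0,0.017],[10.0,3.4,7.2,-0.023,0,0.032],[13.6,4.6,9.8,-0.032,0,0.044],[15.9,5.4,11.5,-0.037,0,0.051],[16.7,5.6,12.1,-0.039,0,0.054]]}}

```text
time: 6.88
tool_pos: [513.4, 33.1, 86.7]
tcp_rot: [-3.14, -0.627, 1.535]
contact_force: [-2.3, -5.1, 1.8]
grip_width: 39.1
```

```bash
python3 - <<'E'
from plan import *
o=bot.get_obs(); print(o["tool_pos"].round(1),o["tcp_rot"].round(3),o["contact_force"].round(1),o["grip_width"])
e1=np.array([515.,85.]); hd1=-np.pi/2-.034; el=-np.radians(14)
rel,_,_=pickle.load(open("rel.pkl","rb"))
c,M=Hpose(*e1,hd1,el); st=(c+M.apply(rel[0]),M*rel[1]); print("cmd",st[0].round(1),delta(*st))
plan([(e1,hd1,el+(np.pi/2-el)*k/30) for k in range(1,31)],start=st)
E
```

```text
[513.4  33.1  86.7] [-3.14  -0.627  1.535] [-2.3 -5.1  1.8] 39.094539057851975
cmd [513.3  33.1  86.6] (array([-0. , -0.1,  0. ]), array([ 0.001,  0.001, -0.001]))
[2.9, -0.0, -0.8, -0.0, -0.061, 0.0]
[5.8, -0.0, -1.5, -0.0, -0.121, 0.0]
[8.9, -0.0, -1.9, -0.0, -0.182, 0.0]
[11.9, -0.0, -2.1, -0.0, -0.242, 0.0]
[15.5, -0.0, -2.7, -0.0, -0.303, 0.0]
-- end [513.7  44.   97.9]
[3.3, -0.0, -1.4, -0.0, -0.061, 0.0]
[6.7, -0.0, -2.6, -0.0, -0.121, 0.0]
[10.1, -0.0, -3.7, -0.0, -0.182, 0.0]
[13.6, -0.0, -4.5, -0.0, -0.242, 0.0]
[17.2, -0.0, -5.1, -0.0, -0.303, 0.0]
-- end [514.2  58.6 108.2]
[3.3, -0.0, -1.4, -0.0, -0.061, 0.0]
[6.7, -0.0, -2.6, -0.0, -0.121, 0.0]
[10.1, -0.0, -3.7, -0.0, -0.182, 0.0]
[13.6, -0.0, -4.5, -0.0, -0.242, 0.0]
[17.2, -0.0, -5.1, -0.0, -0.303, 0.0]
-- end [514.8  75.7 113.6]
[3.3, -0.0, -1.4, -0.0, -0.061, 0.0]
[6.7, -0.0, -2.6, -0.0, -0.121, 0.0]
[10.1, -0.0, -3.7, -0.0, -0.182, 0.0]
[13.6, -0.0, -4.5, -0.0, -0.242, 0.0]
[17.2, -0.0, -5.1, -0.0, -0.303, 0.0]
-- end [515.4  93.5 113.7]
[3.3, -0.0, -1.4, -0.0, -0.061, 0.0]
[6.7, -0.0, -2.6, -0.0, -0.121, 0.0]
[10.1, -0.0, -3.7, -0.0, -0.182, 0.0]
[13.6, -0.0, -4.5, -0.0, -0.242, 0.0]
[17.2, -0.0, -5.1, -0.0, -0.303, 0.0]
-- end [516.  110.6 108.5]
[3.3, -0.0, -1.4, -0.0, -0.061, 0.0]
[6.7, -0.0, -2.6, -0.0, -0.121, 0.0]
[10.1, -0.0, -3.7, -0.0, -0.182, 0.0]
[13.6, -0.0, -4.5, -0.0, -0.242, 0.0]
[17.2, -0.0, -5.1, -0.0, -0.303, 0.0]
-- end [516.5 125.4  98.4]
```

Emit:
{"op": "step_arm", "data": {"deltas": [[2.9,0,-0.8,0,-0.061,0],[5.8,0,-1.5,0,-0.121,0],[8.9,0,-1.9,0,-0.182,0],[11.9,0,-2.1,0,-0.242,0],[15.5,0,-2.7,0,-0.303,0]]}}

```text
time: 7.3
tool_pos: [513.8, 44.1, 98.2]
tcp_rot: [-3.14, -0.322, 1.536]
contact_force: [-0.4, -1.4, -0.4]
grip_width: 39.2
```

Emit:
{"op": "step_arm", "data": {"deltas": [[0,0,0,0,0,0]]}}

```text
time: 7.38
tool_pos: [513.8, 45.7, 98.8]
tcp_rot: [-3.141, -0.323, 1.539]
contact_force: [0.6, -1.6, -1.5]
grip_width: 39.3
```

Emit:
{"op": "step_arm", "data": {"deltas": [[3.3,0,-1.4,0,-0.061,0],[6.7,0,-2.6,0,-0.121,0],[10.1,0,-3.7,0,-0.182,0],[13.6,0,-4.5,0,-0.242,0],[17.2,0,-5.1,0,-0.303,0]]}}

```text
time: 7.8
tool_pos: [514.2, 58.8, 108.4]
tcp_rot: [-3.139, -0.021, 1.536]
contact_force: [-1.2, 0.1, 2.0]
grip_width: 39.4
```

Emit:
{"op": "step_arm", "data": {"deltas": [[0,0,0,0,0,0],[0,0,0,0,0,0]]}}

```text
time: 7.97
tool_pos: [514.3, 59.2, 108.5]
tcp_rot: [-3.139, -0.022, 1.538]
contact_force: [0.1, -3.0, 4.4]
grip_width: 39.4
```

Emit:
{"op": "step_arm", "data": {"deltas": [[3.3,0,-1.4,0,-0.061,0],[6.7,0,-2.6,0,-0.121,0],[10.1,0,-3.7,0,-0.182,0],[13.6,0,-4.5,0,-0.242,0],[17.2,0,-5.1,0,-0.303,0]]}}

```text
time: 8.38
tool_pos: [514.8, 75.5, 114.5]
tcp_rot: [-3.139, 0.283, 1.536]
contact_force: [-2.3, -0.4, 7.8]
grip_width: 39.3
```

Emit:
{"op": "step_arm", "data": {"deltas": [[0,0,0,0,0,0],[0,0,0,0,0,0]]}}

```text
time: 8.55
tool_pos: [514.9, 76.0, 114.5]
tcp_rot: [-3.139, 0.282, 1.539]
contact_force: [-2.1, -2.9, 12.2]
grip_width: 39.0
```

Emit:
{"op": "step_arm", "data": {"deltas": [[3.2,0,-1.7,0,-0.061,0],[6.5,0,-3.1,0,-0.121,0],[9.9,0,-4.3,0,-0.182,0],[13.4,0,-5.2,0,-0.242,0],[16.9,0,-5.9,0,-0.303,0]]}}

```text
time: 8.97
tool_pos: [515.4, 93.4, 115.3]
tcp_rot: [-3.138, 0.587, 1.538]
contact_force: [0.2, 0.2, 4.7]
grip_width: 39.3
```

Emit:
{"op": "step_arm", "data": {"deltas": [[0,0,0,0,0,0],[0,0,0,0,0,0]]}}

```text
time: 9.13
tool_pos: [515.5, 93.9, 115.0]
tcp_rot: [-3.137, 0.586, 1.54]
contact_force: [0.2, 1.0, 9.3]
grip_width: 39.4
```

```bash
python3 - <<'E'
from h import *
o=bot.get_obs(); print(o["joint_positions"].round(3),o["contact_force"],o["moment"])
a=[cap("wrist")["color"],cap("side")["color"],cap("scene")["color"]]
b=np.vstack([cv2.resize(a[0][:,:,::-1],None,fx=.8,fy=.8,interpolation=cv2.INTER_AREA)[:,:400],np.hstack([cv2.resize(a[1][130:270,200:340,::-1],(280,280)),cv2.resize(a[2][120:240,200:320,::-1],(280,280))])[:,:400]])
cv2.imwrite("pics/t1.png",b)
E
```

```text
[ 0.324  0.644  1.584 -0.585  1.21   0.651] [0.2199839  0.97764474 9.30559029] [-0.48585974 -0.15314446 -0.02715467]
```

View pics/t1.png

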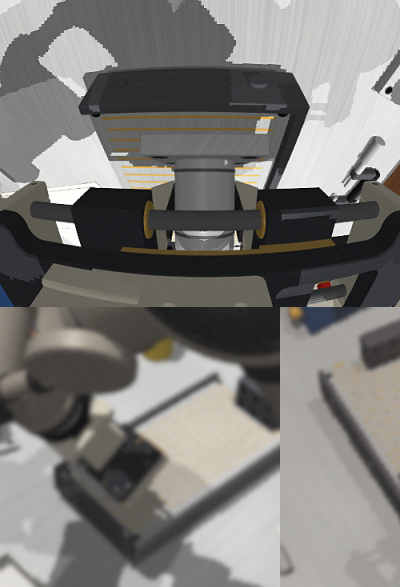

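The wrist view shows the barrel still square in the jaws at (205,190), with the flange edge down on the chuck about 40 mm short of the end rail. The tipping goes on.

Emit:
{"op": "step_arm", "data": {"deltas": [[3.3,0,-1.5,0,-0.061,0],[6.6,0,-2.8,0,-0.121,0],[10.0,0,-3.9,0,-0.182,0],[13.4,0,-4.8,0,-0.242,0],[17.0,0,-5.3,0,-0.303,0]]}}

```text
time: 9.7
tool_pos: [516.1, 110.8, 109.8]
tcp_rot: [-3.136, 0.89, 1.54]
contact_force: [1.2, 2.5, 3.4]
grip_width: 39.7
```

Emit:
{"op": "step_arm", "data": {"deltas": [[0,0,0,0,0,0],[0,0,0,0,0,0]]}}

```text
time: 9.87
tool_pos: [516.1, 111.4, 109.3]
tcp_rot: [-3.135, 0.888, 1.542]
contact_force: [2.0, 3.2, 5.4]
grip_width: 39.2
```

Emit:
{"op": "step_arm", "data": {"deltas": [[3.3,0,-1.4,0,-0.061,0],[6.7,0,-2.6,0,-0.121,0],[10.1,0,-3.7,0,-0.182,0],[13.6,0,-4.5,0,-0.242,0]]}}

```text
time: 10.2
tool_pos: [516.4, 120.3, 106.3]
tcp_rot: [-3.136, 1.142, 1.537]
contact_force: [-0.9, -13.6, 27.0]
grip_width: 39.4
```

Emit:
{"op": "step_arm", "data": {"deltas": [[0,0,0,0,0,0],[0,0,0,0,0,0]]}}

```text
time: 10.37
tool_pos: [516.4, 120.3, 105.0]
tcp_rot: [-3.133, 1.139, 1.541]
contact_force: [1.7, -10.7, 18.5]
grip_width: 39.4
```

Emit:
{"op": "step_arm", "data": {"deltas": [[1.2,0,-0.3,0,-0.02,0],[2.3,0,-0.5,0,-0.04,0],[2.3,0,-0.5,0,-0.04,0],[2.3,0,-0.5,0,-0.04,0]]}}

```text
time: 10.7
tool_pos: [516.4, 121.3, 104.4]
tcp_rot: [-3.135, 1.179, 1.538]
contact_force: [0.6, -9.7, 22.2]
grip_width: 39.4
```

```bash
python3 - <<'E'
from h import *
o=bot.get_obs(); print(o["joint_positions"].round(3),o["contact_force"],o["moment"],o["tcp_rot"])
E
```

```text
[ 0.523  0.956  1.388 -0.902  1.657  0.916] [ 0.61163052 -9.72426939 22.16764506] [-3.27779913  0.01515019  0.13733379] [-3.13474106  1.17948233  1.53799275]
```

```bash
python3 - <<'E'
from h import *
a=[cap("wrist"),cap("side"),cap("scene")]
import pickle; pickle.dump(a,open("t2.pkl","wb"))
a=[x["color"] for x in a]
b=np.vstack([cv2.resize(a[0][:,100:420,::-1],(560,336*2*384//768)),np.hstack([cv2.resize(a[1][150:290,190:330,::-1],(280,264)),cv2.resize(a[2][130:230,230:330,::-1],(280,264))])])
cv2.imwrite("pics/t2.png",b)
E
```

```text
(no output)
```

View pics/t2.png

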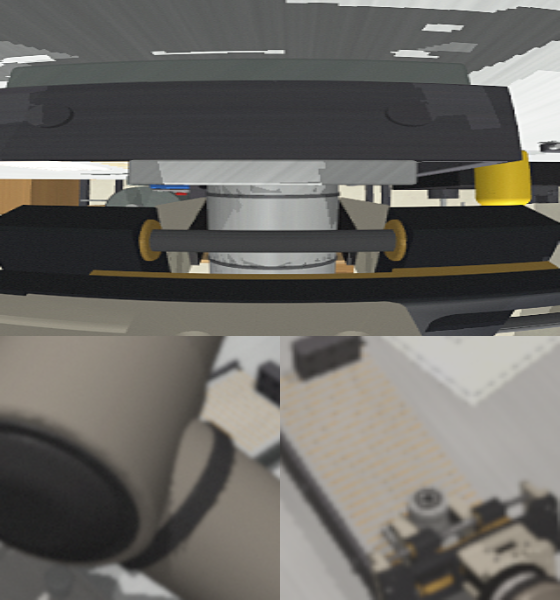

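```bash
python3 - <<'E'
from h import *
import pickle
p=pickle.load(open("t2.pkl","rb"))[0]
im=p["color"].astype(int).mean(2)
c0=-p["R"].T@p["t"]; print("cam",c0.round(1))
def aty(u,v,y):
    c,d=ray(p,u,v); return (c+d*(y-c[1])/d[1]).round(1)
for u in (180,200,230,280,310,330): print(u,im[176:220,u].round().astype(int).tolist())
for v in (183,208,211): print(v,[aty(u,v,y) for u in (180,255,330) for y in (85,137)])
E
```

```text
cam [522.7 271.5  84.3]
180 [57, 59, 58, 62, 61, 49, 70, 124, 126, 132, 130, 132, 130, 129, 131, 131, 132, 132, 129, 128, 128, 131, 133, 132, 134, 133, 132, 132, 129, 128, 129, 130, 128, 123, 93, 75, 210, 131, 95, 103, 101, 106, 106, 106]
200 [58, 57, 63, 62, 57, 54, 78, 128, 153, 170, 164, 163, 161, 164, 166, 170, 167, 168, 169, 168, 169, 168, 173, 172, 169, 173, 173, 172, 172, 169, 171, 170, 185, 228, 190, 100, 81, 86, 131, 93, 61, 149, 150, 149]
230 [58, 59, 60, 58, 53, 49, 77, 125, 150, 167, 165, 167, 167, 167, 167, 169, 167, 162, 164, 166, 168, 169, 170, 170, 171, 175, 172, 167, 169, 165, 168, 167, 176, 206, 218, 168, 128, 132, 135, 136, 136, 129, 111, 115]
280 [64, 59, 58, 59, 57, 48, 78, 125, 151, 172, 169, 168, 169, 167, 167, 167, 165, 168, 166, 167, 169, 172, 172, 169, 172, 170, 171, 174, 175, 178, 180, 158, 114, 167, 231, 183, 124, 160, 146, 120, 125, 125, 127, 145]
310 [60, 59, 59, 59, 61, 52, 60, 114, 126, 131, 129, 133, 129, 131, 131, 133, 132, 134, 129, 129, 130, 127, 129, 132, 133, 133, 135, 133, 132, 130, 131, 128, 131, 124, 114, 76, 58, 68, 65, 66, 66, 65, 63, 63]
330 [58, 60, 59, 59, 57, 57, 51, 110, 121, 126, 129, 132, 133, 135, 134, 134, 133, 130, 130, 129, 131, 130, 129, 128, 129, 130, 128, 128, 128, 128, 129, 128, 130, 126, 120, 58, 8, 24, 25, 15, 28, 232, 218, 213]
183 [array([465.8,  85. ,  57.2]), array([481.7, 137. ,  64.7]), array([515. ,  85. ,  57.4]), array([517.1, 137. ,  64.9]), array([563.1,  85. ,  57.4]), array([551.8, 137. ,  64.9])]
208 [array([466.3,  85. ,  73.5]), array([482. , 137. ,  76.5]), array([515. ,  85. ,  73.3]), array([517.2, 137. ,  76.4]), array([562.7,  85. ,  73.5]), array([551.6, 137. ,  76.5])]
211 [array([466.4,  85. ,  75.5]), array([482.1, 137. ,  77.9]), array([515. ,  85. ,  75.2]), array([517.2, 137. ,  77.7]), array([562.7,  85. ,  75.4]), array([551.5, 137. ,  77.8])]
```

The image is upside down: the flange's +y edge (row 208) sits at about z=66 and y≈150, so it is resting on the end rail. I misplaced the pivot: the flange swings towards +y as it tips. I'll unload it a little, slide it back along −y and finish there.

```bash
python3 - <<'E'
from h import *
P,R=pose(); ey=np.array([.034,.9994,0])
f=lambda d:R.inv().apply(d).round(1)
print("up2.5",f([0,0,2.5]),"-y25",f(-25*ey),"-y50",f(-50*ey),"z1",f([0,0,1.]))
E
```

```text
up2.5 [-2.3 -0.  -1. ] -y25 [-9.6  0.1 23.1] -y50 [-19.1   0.3  46.2] z1 [-0.9 -0.  -0.4]
```

Emit:
{"op": "step_arm", "data": {"deltas": [[-1.1,0,-0.5,0,0,0],[-2.3,0,-1.0,0,0,0],[-2.3,0,-1.0,0,0,0]]}}

```text
time: 11.1
tool_pos: [516.4, 121.9, 104.8]
tcp_rot: [-3.132, 1.175, 1.541]
contact_force: [2.0, -10.5, 12.0]
grip_width: 39.6
```

Emit:
{"op": "step_arm", "data": {"deltas": [[-1.5,0,3.7,0,0,0],[-3,0,7.4,0,0,0],[-4.5,0,11,0,0,0],[-6,0,14.7,0,0,0]]}}

```text
time: 11.43
tool_pos: [515.5, 108.5, 101.9]
tcp_rot: [-3.131, 1.168, 1.545]
contact_force: [0.3, 6.9, 3.8]
grip_width: 39.4
```

Emit:
{"op": "step_arm", "data": {"deltas": [[-1.5,0,3.7,0,0,0],[-3,0,7.4,0,0,0],[-4.5,0,11,0,0,0],[-6,0,14.7,0,0,0]]}}

```text
time: 11.77
tool_pos: [515.0, 92.8, 101.9]
tcp_rot: [-3.132, 1.168, 1.545]
contact_force: [-0.2, 7.4, 5.1]
grip_width: 39.7
```

Emit:
{"op": "step_arm", "data": {"deltas": [[0,0,0,0,0,0]]}}

```text
time: 11.85
tool_pos: [514.9, 92.3, 101.8]
tcp_rot: [-3.131, 1.169, 1.545]
contact_force: [0.8, 3.6, 0.9]
grip_width: 39.5
```

Emit:
{"op": "step_arm", "data": {"deltas": [[-1.5,0,3.7,0,0,0],[-3,0,7.4,0,0,0],[-4.5,0,11,0,0,0],[-4.5,0,11,0,0,0],[-4.5,0,11,0,0,0]]}}

```text
time: 12.27
tool_pos: [514.7, 80.7, 101.7]
tcp_rot: [-3.133, 1.169, 1.543]
contact_force: [0.6, 3.3, 2.3]
grip_width: 38.9
```

```bash
python3 - <<'E'
from h import *
o=bot.get_obs(); print(o["tool_pos"].round(1),o["contact_force"].round(1),o["moment"].round(2),o["tcp_rot"].round(3))
p=cap("wrist"); import pickle; pickle.dump(p,open("t3.pkl","wb"))
print("cam",(-p["R"].T@p["t"]).round(1))
b=cv2.resize(p["color"][150:290,180:340,::-1],(800,560),interpolation=cv2.INTER_CUBIC)
for k in range(0,800,80): cv2.line(b,(k,0),(k,6),(0,0,255),1); cv2.line(b,(0,k),(6,k),(0,0,255),1)
cv2.imwrite("pics/t3.png",b)
E
```

```text
[514.7  80.7 101.7] [0.6 3.3 2.3] [ 0.42 -0.11  0.01] [-3.133  1.169  1.543]
cam [520.4 231.1  83.1]
```

View pics/t3.png

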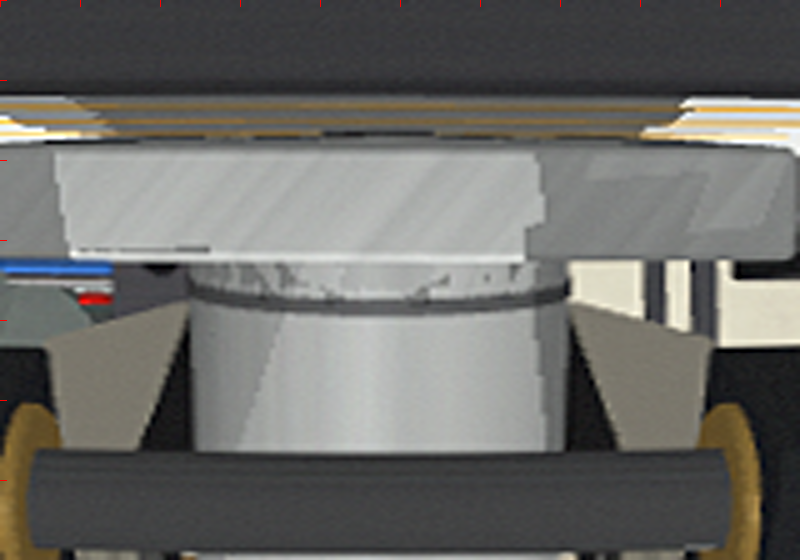

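The flange is now clear of the rail: its +y face spans rows 148–258 of the crop, with a gap of brass-lined chuck showing at rows 100–140.

```bash
python3 - <<'E'
from h import *
import pickle
from scipy.optimize import least_squares
p=pickle.load(open("t3.pkl","rb")); P,R=pose(); G=P+6*R.apply([0,0,1]); print("G",G.round(1))
g=lambda x,y:((x+.5)/5-.5+180,(y+.5)/5-.5+150)
obs=[g(400,149)[1],g(400,258)[1]]
def pts(q):
    ye,a=q; c,s=np.cos(a),np.sin(a)
    return np.array([[515,ye+70*c,55+70*s],[515,ye+70*c-12*s,55+70*s+12*c]])
for z0 in (55,):
    r=least_squares(lambda q:proj(p,pts(q))[:,1]-obs,[50,.05]); print(r.x,r.fun, pts(r.x).round(1))
# given the tilt, where along the axis is G, and its offset from axis
for a in (0,.05,.1,r.x[1]):
    ye=r.x[0]; c=np.array([ye,55])+35*np.array([np.cos(a),np.sin(a)]); ax=np.array([-np.sin(a),np.cos(a)]); d=G[1:]-c; print(a,"axial",d@ax-36,"perp",d@[np.cos(a),np.sin(a)])
E
```

```text
G [514.5  75.2  99.3]
[0.02285248 0.0180483 ] [-4.83169060e-13 -8.52651283e-14] [[515.   70.   56.3]
 [515.   69.8  68.3]]
0 axial 8.313512517357267 perp 40.17303250518951
0.05 axial 4.501046449559098 perp 42.29383833232061
0.1 axial 0.5873488581742734 perp 44.221449817473754
0.018048302706907268 axial 6.949623354971443 perp 40.96052962768459
```

```bash
python3 - <<'E'
from h import *
import pickle
from scipy.optimize import least_squares
p=pickle.load(open("t3.pkl","rb")); P,R=pose(); G=P+6*R.apply([0,0,1])
g=lambda x,y:((x+.5)/5-.5+180,(y+.5)/5-.5+150)
obs=[g(400,149)[1],g(400,258)[1]]
def mk(a,sx):
    ax=np.array([-np.sin(a),np.cos(a)]); n=np.array([np.cos(a),np.sin(a)]); b=G[1:]-(36+sx)*ax  # base centre
    q=[b+35*n,b+35*n+12*ax,b-35*n]; return np.array([[515,*v] for v in q])
r=least_squares(lambda q:proj(p,mk(*q)[:2])[:,1]-obs,[.05,5]); print(r.x,r.fun.round(2),mk(*r.x).round(1))
for a in (0,.03,.06,.09,.12,.15): 
    m=mk(a,5.2); print(a,(proj(p,m[:2])[:,1]-obs).round(1),m.round(1)[:,1:].tolist())
E
```

```text
[ -0.47199086 -10.13941307] [0. 0.] [[515.   94.6  60.4]
 [515.  100.1  71.1]
 [515.   32.3  92.2]]
0 [-11.5  -4.6] [[110.2, 58.1], [110.2, 70.1], [40.2, 58.1]]
0.03 [-9.6 -2.2] [[111.4, 59.2], [111.1, 71.2], [41.4, 57.1]]
0.06 [-7.5  0.3] [[112.6, 60.3], [111.9, 72.3], [42.7, 56.1]]
0.09 [-5.2  2.9] [[113.8, 61.4], [112.7, 73.4], [44.0, 55.1]]
0.12 [-2.9  5.6] [[114.9, 62.6], [113.4, 74.5], [45.4, 54.2]]
0.15 [-0.3  8.4] [[116.0, 63.8], [114.2, 75.7], [46.7, 53.3]]
```

```bash
python3 - <<'E'
from kin import *
o=bot.get_obs();P,R=pose();print(o["joint_positions"].round(3),(FK(o["joint_positions"],K)[0]-P).round(1))
for G in ([515,70,97],[540,70,97]):
  for yaw in (1.54,1.4,1.25,1.1):
    q=o["joint_positions"]; 
    for ph in (-70,-74,-78,-82):
        R=down(yaw)*Ro.from_euler("y",ph,degrees=True); q,e=IK(np.array(G)-R.apply([0,0,6]),R,q); print(G,yaw,ph,q.round(2),round(e,3))
E
```

```text
[ 0.467  0.925  1.476 -0.938  1.582  0.935] [ 0.9  0.5 -0.8]
[515, 70, 97] 1.54 -70 [ 0.47  0.95  1.48 -0.97  1.61  0.96] 0.0
[515, 70, 97] 1.54 -74 [ 0.48  0.99  1.46 -1.    1.66  0.98] 0.002
[515, 70, 97] 1.54 -78 [ 0.48  1.02  1.43 -1.    1.71  0.97] 0.034
[515, 70, 97] 1.54 -82 [ 0.47  1.05  1.4  -1.    1.77  0.98] 0.066
[515, 70, 97] 1.4 -70 [ 0.44  0.99  1.38 -0.89  1.71  0.95] 0.0
[515, 70, 97] 1.4 -74 [ 0.44  1.02  1.36 -0.92  1.76  0.96] 0.0
[515, 70, 97] 1.4 -78 [ 0.45  1.06  1.34 -0.96  1.8   0.97] 0.0
[515, 70, 97] 1.4 -82 [ 0.46  1.09  1.33 -0.99  1.85  0.98] 0.0
[515, 70, 97] 1.25 -70 [ 0.4   1.02  1.27 -0.82  1.81  0.95] 0.0
[515, 70, 97] 1.25 -74 [ 0.41  1.06  1.25 -0.85  1.86  0.96] 0.0
[515, 70, 97] 1.25 -78 [ 0.41  1.1   1.23 -0.88  1.91  0.96] 0.0
[515, 70, 97] 1.25 -82 [ 0.41  1.13  1.21 -0.92  1.96  0.96] 0.0
[515, 70, 97] 1.1 -70 [ 0.36  1.06  1.17 -0.74  1.91  0.97] 0.0
[515, 70, 97] 1.1 -74 [ 0.36  1.1   1.15 -0.78  1.96  0.97] 0.0
[515, 70, 97] 1.1 -78 [ 0.37  1.13  1.13 -0.81  2.01  0.96] 0.0
[515, 70, 97] 1.1 -82 [ 0.37  1.17  1.11 -0.85  2.06  0.96] 0.0
[
[... 338 characters left out ...]
 97] 1.4 -74 [ 0.43  1.05  1.28 -0.94  1.78  0.91] 0.0
[540, 70, 97] 1.4 -78 [ 0.44  1.08  1.27 -0.98  1.82  0.92] 0.0
[540, 70, 97] 1.4 -82 [ 0.44  1.12  1.24 -1.    1.87  0.92] 0.015
[540, 70, 97] 1.25 -70 [ 0.38  1.05  1.19 -0.84  1.84  0.91] 0.0
[540, 70, 97] 1.25 -74 [ 0.39  1.09  1.17 -0.87  1.89  0.91] 0.0
[540, 70, 97] 1.25 -78 [ 0.4   1.13  1.15 -0.91  1.94  0.91] 0.0
[540, 70, 97] 1.25 -82 [ 0.4   1.16  1.13 -0.95  1.98  0.91] 0.0
[540, 70, 97] 1.1 -70 [ 0.34  1.1   1.08 -0.77  1.95  0.92] 0.0
[540, 70, 97] 1.1 -74 [ 0.35  1.13  1.06 -0.8   2.    0.91] 0.0
[540, 70, 97] 1.1 -78 [ 0.35  1.17  1.03 -0.84  2.05  0.91] 0.0
[540, 70, 97] 1.1 -82 [ 0.36  1.2   1.01 -0.88  2.09  0.9 ] 0.0
```

```bash
cat > stepA.py <<'E'
from tip import *
import sys
def rotabout(start,pivot,axis,ang,shift=(0,0,0)):
    P,R=start; Q=Ro.from_rotvec(np.array(axis)*ang); return Q.apply(P-pivot)+pivot+np.array(shift),Q*R
E
python3 - <<'E'
from stepA import *
st=pose(); G=st[0]+6*st[1].apply([0,0,1])
T=[rotabout(st,G,[0,0,1],-.19*k/5,np.array([-.7,-20,0])*k/5) for k in range(1,6)]
for r in rows(st,T): print(r)
st=T[-1]; G=st[0]+6*st[1].apply([0,0,1]); b=-st[1].apply([0,0,1]); b[2]=0; b/=np.linalg.norm(b)
for a in (.1,):
    piv=G+b*(-35*np.cos(a)+41*np.sin(a))+np.array([0,0,-41*np.cos(a)-35*np.sin(a)]); ax=st[1].apply([0,1,0]); print("jaw",ax.round(3),piv.round(1))
    T=[rotabout(st,piv,ax,-.02*k) for k in range(1,7)]
    for r in rows(st,T): print(r)
    print([IK(*t,bot.get_obs()["joint_positions"])[0].round(2)[3] for t in T])
E
```

```text
[-1.6, 0.2, 3.7, 0.035, 0.0, 0.015]
[-3.1, 0.4, 7.4, 0.07, 0.0, 0.03]
[-4.7, 0.6, 11.1, 0.105, 0.0, 0.045]
[-6.3, 0.8, 14.8, 0.14, 0.0, 0.059]
[-7.9, 1.0, 18.5, 0.175, 0.001, 0.074]
jaw [ 0.975 -0.223 -0.003] [506.9  25.2  55. ]
[1.0, 0.0, -0.6, -0.0, -0.02, -0.0]
[2.1, -0.0, -1.1, 0.0, -0.04, 0.0]
[3.1, 0.0, -1.6, -0.0, -0.06, -0.0]
[4.2, -0.0, -2.1, -0.0, -0.08, 0.0]
[5.3, -0.0, -2.6, -0.0, -0.1, 0.0]
[6.4, 0.0, -3.1, -0.0, -0.12, -0.0]
[np.float64(-0.86), np.float64(-0.87), np.float64(-0.88), np.float64(-0.89), np.float64(-0.89), np.float64(-0.9)]
```

Emit:
{"op": "step_arm", "data": {"deltas": [[-1.6,0.2,3.7,0.035,0,0.015],[-3.1,0.4,7.4,0.07,0,0.03],[-4.7,0.6,11.1,0.105,0,0.045],[-6.3,0.8,14.8,0.14,0,0.059],[-7.9,1.0,18.5,0.175,0,0.074]]}}

```text
time: 12.73
tool_pos: [515.4, 60.8, 101.9]
tcp_rot: [-3.136, 1.169, 1.35]
contact_force: [1.6, 5.0, 3.0]
grip_width: 39.3
```

Emit:
{"op": "step_arm", "data": {"deltas": [[0,0,0,0,0,0],[0,0,0,0,0,0]]}}

```text
time: 12.9
tool_pos: [515.4, 60.2, 101.5]
tcp_rot: [-3.135, 1.17, 1.352]
contact_force: [1.8, 0.9, -0.4]
grip_width: 38.9
```

Emit:
{"op": "step_arm", "data": {"deltas": [[1.0,0,-0.6,0,-0.02,0],[2.1,0,-1.1,0,-0.04,0],[2.1,0,-1.1,0,-0.04,0],[2.1,0,-1.1,0,-0.04,0]]}}

```text
time: 13.23
tool_pos: [515.7, 62.5, 100.0]
tcp_rot: [-3.134, 1.211, 1.355]
contact_force: [2.4, -1.2, -2.8]
grip_width: 39.3
```

Emit:
{"op": "step_arm", "data": {"deltas": [[1.0,0,-0.6,0,-0.02,0],[2.1,0,-1.1,0,-0.04,0],[2.1,0,-1.1,0,-0.04,0],[2.1,0,-1.1,0,-0.04,0]]}}

```text
time: 13.57
tool_pos: [515.9, 64.3, 98.7]
tcp_rot: [-3.134, 1.251, 1.354]
contact_force: [1.1, 0.1, -2.4]
grip_width: 39.1
```

```bash
python3 - <<'E'
from h import *
import pickle
o=bot.get_obs(); print(o["tool_pos"].round(1),o["contact_force"].round(1),o["moment"].round(2),o["joint_positions"].round(2))
p=cap("wrist"); pickle.dump(p,open("t4.pkl","wb")); print("cam",(-p["R"].T@p["t"]).round(1))
b=cv2.resize(p["color"][120:290,140:370,::-1],None,fx=3.4,fy=3.4,interpolation=cv2.INTER_CUBIC)
cv2.imwrite("pics/t4.png",b)
E
```

```text
[515.9  64.3  98.7] [ 1.1  0.1 -2.4] [ 0.86 -0.26  0.09] [ 0.41  1.01  1.35 -0.89  1.75  0.95]
cam [549.6 209.   67.8]
```

View pics/t4.png

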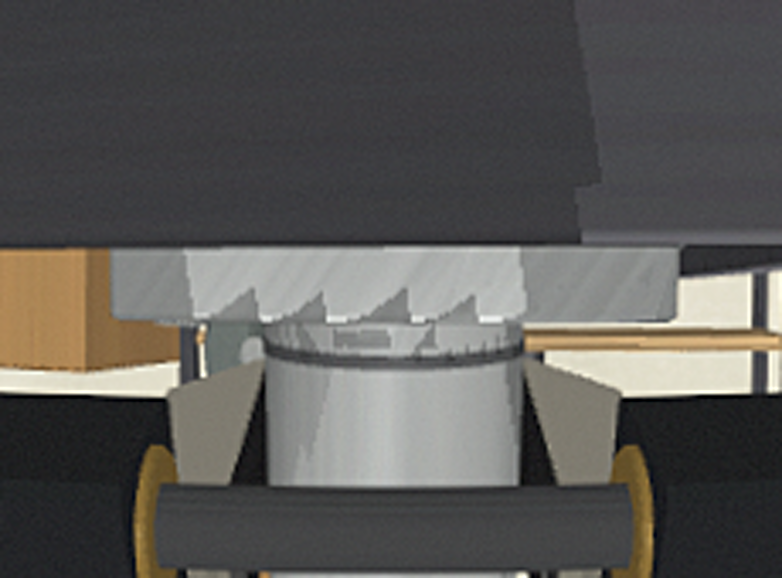

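The flange now shows over the rail (rows 245–320), level, with the barrel upright. The height sum gives about 1° still to go.

Emit:
{"op": "step_arm", "data": {"deltas": [[1.0,0,-0.6,0,-0.02,0],[1.0,0,-0.6,0,-0.02,0],[1.0,0,-0.6,0,-0.02,0]]}}

```text
time: 13.87
tool_pos: [516.2, 65.0, 98.0]
tcp_rot: [-3.134, 1.27, 1.354]
contact_force: [0.1, 1.1, -3.3]
grip_width: 39.2
```

Emit:
{"op": "step_arm", "data": {"deltas": [[1.0,0,-0.6,0,-0.02,0],[1.0,0,-0.6,0,-0.02,0],[1.0,0,-0.6,0,-0.02,0]]}}

```text
time: 14.12
tool_pos: [516.4, 65.8, 97.3]
tcp_rot: [-3.134, 1.29, 1.354]
contact_force: [0.7, -0.4, -3.6]
grip_width: 39.4
```

```bash
python3 - <<'E'
from h import *
import pickle
o=bot.get_obs(); print(o["tool_pos"].round(1),o["contact_force"].round(1),o["moment"].round(2),o["tcp_rot"].round(3))
p=pickle.load(open("t4.pkl","rb"))
f=lambda x,y:((x+.5)/3.4-.5+140,(y+.5)/3.4-.5+120)
c,d=ray(p,*f(395,320)); b=np.array([.216,.976,0])
for e in (33,35,37): 
    g=np.array([514,59,0])+b*e; k=((g-c)@b)/(d@b); print(e,(c+d*k).round(1))
c,d=ray(p,*f(395,245)); k=(137-c[1])/d[1]; print("rail",c+d*k)
E
```

```text
[516.4  65.8  97.3] [ 0.7 -0.4 -3.6] [ 1.03 -0.34  0.01] [-3.134  1.29   1.354]
33 [522.8  90.8  71.7]
35 [523.3  92.8  71.6]
37 [523.7  94.7  71.6]
rail [533.27302404 137.          64.7141658 ]
```

Emit:
{"op": "step_arm", "data": {"deltas": [[1.0,0,-0.6,0,-0.02,0],[1.0,0,-0.6,0,-0.02,0],[1.0,0,-0.6,0,-0.02,0]]}}

```text
time: 14.37
tool_pos: [516.7, 66.6, 96.5]
tcp_rot: [-3.134, 1.31, 1.354]
contact_force: [1.1, 0.4, -4.3]
grip_width: 39.1
```

Emit:
{"op": "step_arm", "data": {"deltas": [[1.0,0,-0.6,0,-0.02,0],[1.0,0,-0.6,0,-0.02,0],[1.0,0,-0.6,0,-0.02,0]]}}

```text
time: 14.62
tool_pos: [516.8, 67.4, 95.7]
tcp_rot: [-3.133, 1.331, 1.355]
contact_force: [0.4, 0.3, -4.7]
grip_width: 39.2
```

```bash
cat > ft.py <<'E'
from h import *
o=bot.get_obs(); P,R=pose(); G=P+6*R.apply([0,0,1]); b=-R.apply([0,0,1]); b[2]=0; b/=np.linalg.norm(b)
p=cap("wrist"); im=p["color"].astype(int).mean(2)
print(G.round(1),o["contact_force"].round(1),o["moment"].round(2),o["joint_positions"].round(2), "cam",(-p["R"].T@p["t"]).round(1))
for u in (180,190,330): print(u,im[180:226,u].round().astype(int).tolist())
for v in (200,204,208,212,216,220):
    c,d=ray(p,182,v); k=((G+35*b-c)@b)/(d@b); print(v,(c+d*k)[2].round(1),end=" ")
E
python3 ft.py
```

```text
[515.6  61.7  94.2] [ 0.4  0.3 -4.7] [ 1.13 -0.31  0.11] [ 0.42  1.06  1.32 -0.92  1.81  0.96] cam [549.9 209.3  52.9]
180 [68, 72, 72, 72, 71, 66, 70, 69, 68, 69, 67, 68, 72, 69, 69, 66, 68, 67, 69, 69, 69, 68, 71, 69, 69, 70, 67, 69, 67, 70, 66, 70, 68, 65, 66, 70, 68, 67, 70, 68, 72, 71, 67, 52, 94, 252]
190 [69, 69, 71, 70, 71, 68, 68, 71, 69, 68, 67, 70, 70, 71, 68, 66, 70, 69, 67, 70, 70, 68, 68, 69, 71, 72, 67, 70, 68, 69, 67, 68, 69, 67, 67, 69, 68, 70, 67, 69, 70, 72, 68, 62, 40, 209]
330 [83, 83, 84, 86, 83, 84, 84, 86, 85, 85, 87, 83, 77, 81, 79, 81, 81, 80, 77, 83, 73, 68, 68, 66, 65, 69, 71, 68, 69, 68, 68, 70, 69, 70, 70, 66, 66, 71, 67, 71, 70, 66, 68, 69, 69, 73]
200 60.7 204 62.3 208 63.9 212 65.5 216 67.1 220 68.8
```

Emit:
{"op": "step_arm", "data": {"deltas": [[1.0,0,-0.5,0,-0.02,0],[1.0,0,-0.5,0,-0.02,0],[1.0,0,-0.5,0,-0.02,0]]}}

```text
time: 14.92
tool_pos: [517.2, 68.0, 95.3]
tcp_rot: [-3.136, 1.351, 1.353]
contact_force: [2.7, -0.6, -1.2]
grip_width: 39.1
```

Emit:
{"op": "step_arm", "data": {"deltas": [[1.0,0,-0.5,0,-0.02,0],[1.0,0,-0.5,0,-0.02,0],[1.0,0,-0.5,0,-0.02,0]]}}

```text
time: 15.17
tool_pos: [517.3, 68.3, 95.2]
tcp_rot: [-3.137, 1.373, 1.351]
contact_force: [1.9, -5.3, 5.5]
grip_width: 39.0
```

```bash
python3 - <<'E'
from h import *
o=bot.get_obs(); print(o["contact_force"].round(1),o["moment"].round(2),o["joint_positions"].round(2))
p=cap("scene"); b=cv2.resize(p["color"][120:230,220:340,::-1],None,fx=5,fy=5,interpolation=cv2.INTER_CUBIC); cv2.imwrite("pics/t5.png",b)
E
```

```text
[ 1.9 -5.3  5.5] [-0.11  0.06  0.4 ] [ 0.43  1.08  1.3  -0.94  1.84  0.97]
```

View pics/t5.png

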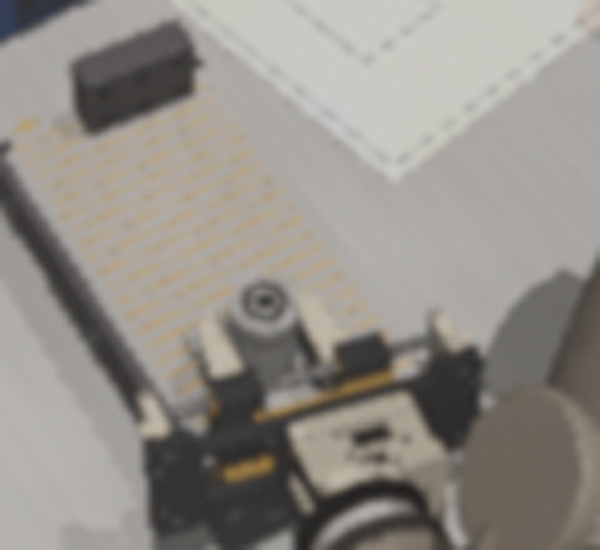

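The scene crop shows the barrel end up at (264,300). The force signature (fz −4.7 → −1.2 → +5.5 with z no longer falling) means the flange is flat. I'll ease the twist slightly and release.

Emit:
{"op": "step_arm", "data": {"deltas": [[-0.4,0,0.2,0,0.012,0],[-0.4,0,0.2,0,0.012,0],[-0.4,0,0.2,0,0.012,0]]}}

```text
time: 15.47
tool_pos: [517.4, 68.3, 95.2]
tcp_rot: [-3.138, 1.359, 1.35]
contact_force: [2.8, -4.7, 3.9]
grip_width: 39.6
```

Emit:
{"op": "step_arm", "data": {"deltas": [[0,0,0,0,0,0],[0,0,0,0,0,0],[0,0,0,0,0,0],[0,0,0,0,0,0]], "fingers": 60}}

```text
time: 15.8
tool_pos: [516.9, 68.8, 94.1]
tcp_rot: [-3.131, 1.358, 1.357]
contact_force: [-0.4, 0.4, -1.1]
grip_width: 58.8
```

```bash
python3 - <<'E'
from stepA import *
st=pose(); o=bot.get_obs(); print(st[0].round(1),o["tcp_rot"].round(3),o["contact_force"].round(1),o["grip_width"],o["joint_positions"].round(2))
G=st[0]+6*st[1].apply([0,0,1]); print("G",G.round(1))
u=[(st[0]+[0,0,20*k],st[1]) for k in range(1,6)]; 
for r in rows(st,u): print("up",r)
# reorient to down at yaw 1.35 above housing
s2=u[-1]; yaw=1.354
Pd=np.array([G[0],G[1],250.]); tgt=down(yaw)
from scipy.spatial.transform import Slerp
sl=Slerp([0,1],Ro.concatenate([s2[1],tgt])); T=[(s2[0]+(Pd-s2[0])*k/15,sl(k/15)) for k in range(1,16)]
q=o["joint_positions"]
for i in range(0,15,5):
    for r in rows(s2,T[i:i+5]): print(r)
    s2=T[i+4]; print("--",s2[0].round(1))
for t in u+T: q,e=IK(*t,q); print(q.round(2)[[0,3,4,5]],round(e,3),end=";")
E
```

```text
[516.9  68.8  94.1] [-3.131  1.358  1.357] [-0.4  0.4 -1.1] 58.81884690838782 [ 0.43  1.08  1.31 -0.93  1.83  0.97]
G [515.6  63.1  92.9]
up [-19.5, -0.0, -4.2, 0.0, 0.0, 0.0]
up [-39.1, -0.1, -8.5, 0.0, 0.0, 0.0]
up [-58.6, -0.1, -12.7, 0.0, 0.0, 0.0]
up [-78.2, -0.2, -16.9, 0.0, 0.0, 0.0]
up [-97.7, -0.2, -21.1, 0.0, 0.0, 0.0]
[-3.7, -0.0, -0.4, -0.0, 0.091, -0.0]
[-7.4, -0.0, -0.8, -0.001, 0.181, -0.001]
[-11.2, -0.0, -1.2, -0.001, 0.272, -0.001]
[-14.9, -0.0, -1.6, -0.002, 0.362, -0.001]
[-18.6, -0.0, -2.0, -0.002, 0.453, -0.002]
-- [516.5  66.9 212.7]
[-3.2, -0.0, -2.0, -0.0, 0.091, -0.0]
[-6.3, -0.0, -4.0, -0.001, 0.181, -0.001]
[-9.5, -0.0, -6.0, -0.001, 0.272, -0.001]
[-12.7, -0.0, -8.0, -0.002, 0.362, -0.001]
[-15.9, -0.1, -10.0, -0.002, 0.453, -0.002]
-- [516.   65.  231.4]
[-2.0, -0.0, -3.2, -0.0, 0.091, -0.0]
[-4.0, -0.0, -6.4, -0.001, 0.181, -0.001]
[-5.9, -0.0, -9.5, -0.001, 0.272, -0.001]
[-7.9, -0.0, -12.7, -0.002, 0.362, -0.001]
[-9.9, -0.0, -15.9, -0.002, 0.453, -0.002]
-- [515.6  63.1 250. ]
[ 0.43 -0.94  1.84  0.95] 0.0;[ 0.43 -0.95  1.86  0.92] 0.0;[ 0.43 -0.95  1.88  0.9 ] 0.0;[ 0.43 -0.96  1.89  0.87] 0.0;[ 0.43 -0.97  1.91  0.85] 0.0;[ 0.42 -0.92  1.86  0.83] 0.0;[ 0.41 -0.87  1.81  0.81] 0.0;[ 0.39 -0.83  1.76  0.79] 0.0;[ 0.38 -0.77  1.71  0.76] 0.0;[ 0.35 -0.72  1.66  0.73] 0.0;[ 0.33 -0.67  1.61  0.7 ] 0.0;[ 0.3  -0.61  1.56  0.66] 0.0;[ 0.27 -0.55  1.51  0.62] 0.0;[ 0.24 -0.48  1.47  0.58] 0.0;[ 0.2  -0.41  1.42  0.53] 0.0;[ 0.16 -0.34  1.38  0.47] 0.0;[ 0.12 -0.26  1.34  0.41] 0.0;[ 0.07 -0.18  1.31  0.34] 0.0;[ 0.02 -0.09  1.29  0.27] 0.0;[-0.03 -0.    1.27  0.19] 0.0;
```

Emit:
{"op": "step_arm", "data": {"deltas": [[-19.5,0,-4.2,0,0,0],[-39.1,0,-8.5,0,0,0],[-58.6,0,-12.7,0,0,0],[-78.2,0,-16.9,0,0,0],[-97.7,0,-21.1,0,0,0]]}}

```text
time: 16.22
tool_pos: [517.1, 68.7, 195.1]
tcp_rot: [-3.131, 1.358, 1.357]
contact_force: [-0.2, -0.0, -0.6]
grip_width: 60.2
```

Emit:
{"op": "step_arm", "data": {"deltas": [[-3.7,0,-0.4,0,0.091,0],[-7.4,0,-0.8,0,0.181,0],[-11.2,0,-1.2,0,0.272,0],[-14.9,0,-1.6,0,0.362,0],[-18.6,0,-2.0,0,0.453,0]]}}

```text
time: 16.63
tool_pos: [516.8, 67.2, 213.2]
tcp_rot: [-3.139, 0.9, 1.349]
contact_force: [-0.1, 0.1, 1.3]
grip_width: 59.7
```

Emit:
{"op": "step_arm", "data": {"deltas": [[-3.2,0,-2.0,0,0.091,0],[-6.3,0,-4.0,0,0.181,0],[-9.5,0,-6.0,0,0.272,0],[-12.7,0,-8.0,0,0.362,0],[-15.9,0,-10.0,0,0.453,0]]}}

```text
time: 17.05
tool_pos: [516.5, 65.1, 232.3]
tcp_rot: [-3.141, 0.447, 1.348]
contact_force: [-0.1, 0.4, -0.7]
grip_width: 60.2
```

Emit:
{"op": "step_arm", "data": {"deltas": [[-2.0,0,-3.2,0,0.091,0],[-4.0,0,-6.4,0,0.181,0],[-5.9,0,-9.5,0,0.272,0],[-7.9,0,-12.7,0,0.362,0],[-9.9,0,-15.9,0,0.453,0]]}}

```text
time: 17.47
tool_pos: [516.1, 63.0, 251.1]
tcp_rot: [-3.141, -0.006, 1.347]
contact_force: [0.1, -1.7, -1.5]
grip_width: 60.0
```

```bash
python3 - <<'E'
from h import *
import pickle
o=bot.get_obs(); print(o["tool_pos"].round(1),o["tcp_rot"].round(3),o["contact_force"].round(1))
p=cap("wrist"); pickle.dump(p,open("w2.pkl","wb")); print((-p["R"].T@p["t"]).round(1))
for b in bot.boxes_of("housing",p)[:3]: print(b["p"],np.round(b["rect"],1))
b=cv2.resize(p["color"][:260,110:370,::-1],(600,600),interpolation=cv2.INTER_CUBIC)
for k in range(0,600,60): cv2.line(b,(k,0),(k,6),(0,0,255),1); cv2.line(b,(0,k),(6,k),(0,0,255),1)
cv2.imwrite("pics/w2.png",b)
E
```

```text
[516.1  63.  251.1] [-3.141 -0.006  1.347] [ 0.1 -1.7 -1.5]
[533.3 134.8 384.1]
0.58 [254.7 185.2  63.8  69.9]
```

View pics/w2.png

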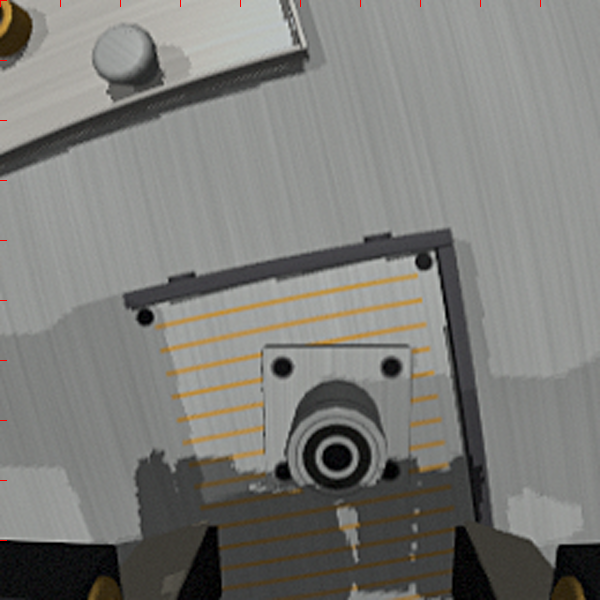

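The housing is standing. Its flange top corners are at (262,346) and (411,345), the inner rail corner is near (437,249), and it is about 11° out of square with the chuck.

```bash
python3 - <<'E'
from h import *
import pickle
p=pickle.load(open("w2.pkl","rb")); s=260/600
A=lambda x,y,z:atz(p,(x+.5)*s-.5+110,(y+.5)*s-.5,z)
a,b=A(262,346,67),A(411,345,67); print(a.round(1),b.round(1),np.linalg.norm(b-a))
d=(b-a)/np.linalg.norm(b-a); n=np.array([-d[1],d[0],0]); c=(a+b)/2-35*n; print("centre",c.round(1),"ang",np.arctan2(d[1],d[0]))
print("end of barrel centre",A(337,457,127).round(1))
g=cv2.GaussianBlur(cv2.cvtColor(p["color"],cv2.COLOR_RGB2GRAY),(3,3),0).astype(int)
# end rail: scan down columns; back rail: scan rows
for u in (190,220,250,275): print("col",u,g[100:140,u].tolist())
for v in (125,150,175,190): print("row",v,g[v,285:325].tolist())
E
```

```text
[490.1 102.1  67. ] [557.9  87.1  67. ] 69.45914860089508
centre [516.5  60.4  67. ] ang -0.2172473509836104
end of barrel centre [516.2  59.3 127. ]
col 190 [151, 150, 150, 150, 150, 149, 149, 150, 150, 149, 149, 149, 149, 149, 149, 150, 149, 135, 100, 65, 56, 63, 67, 66, 65, 65, 63, 61, 72, 97, 128, 154, 164, 163, 161, 160, 159, 156, 151, 150]
col 220 [148, 149, 149, 149, 148, 148, 147, 147, 148, 148, 148, 150, 150, 132, 95, 70, 66, 67, 66, 65, 59, 66, 104, 146, 163, 164, 162, 162, 162, 161, 159, 155, 151, 153, 157, 159, 159, 159, 159, 160]
col 250 [148, 148, 149, 150, 150, 152, 150, 131, 97, 73, 68, 68, 68, 66, 61, 61, 83, 126, 159, 169, 169, 169, 168, 169, 167, 160, 154, 157, 165, 168, 167, 166, 165, 164, 163, 161, 155, 151, 153, 159]
col 275 [134, 97, 65, 58, 65, 71, 71, 68, 67, 62, 62, 94, 142, 168, 169, 167, 166, 165, 165, 164, 161, 155, 155, 160, 163, 164, 163, 163, 164, 164, 164, 160, 153, 152, 157, 161, 161, 160, 160, 160]
row 125 [163, 164, 165, 164, 163, 165, 165, 161, 160, 163, 165, 164, 163, 165, 166, 136, 75, 45, 58, 70, 70, 69, 67, 68, 84, 113, 129, 129, 128, 128, 127, 130, 139, 147, 148, 147, 148, 150, 149, 148]
row 150 [114, 121, 132, 140, 142, 146, 152, 153, 150, 149, 149, 150, 153, 157, 159, 158, 158, 152, 127, 84, 44, 37, 58, 69, 68, 67, 66, 69, 89, 117, 129, 130, 129, 127, 125, 127, 136, 145, 147, 145]
row 175 [133, 131, 125, 122, 127, 131, 130, 129, 128, 129, 131, 131, 131, 131, 131, 128, 127, 130, 132, 131, 131, 123, 94, 58, 36, 40, 54, 58, 57, 56, 55, 65, 97, 127, 134, 131, 131, 132, 130, 129]
row 190 [130, 123, 117, 123, 129, 129, 130, 130, 129, 128, 127, 127, 127, 126, 125, 125, 126, 125, 126, 128, 130, 129, 130, 128, 111, 73, 38, 35, 52, 58, 56, 55, 55, 65, 97, 128, 134, 131, 131, 132]
```

```bash
python3 - <<'E'
from h import *
import pickle
p=pickle.load(open("w2.pkl","rb"))
E=np.array([atz(p,u,v,65)[:2] for u,v in [(190,129.3),(220,122.2),(250,116.7),(275,111.4)]])
B=np.array([atz(p,u,v,55)[:2] for u,v in [(300.5,125),(303.6,150),(306.8,175),(309.4,190)]])
e=np.polyfit(E[:,0],E[:,1],1); b=np.polyfit(B[:,1],B[:,0],1); print(E.round(1),B.round(1),e,b)
y=-.034; 
A=np.array([[1,-b[0]],[-e[0],1]]); c=np.linalg.solve(A,[b[1],e[1]]); print("corner",c, "yaws",np.arctan(e[0]),-np.arctan(b[0]))
ex=np.array([np.cos(y),np.sin(y)]);ey=np.array([-ex[1],ex[0]]); print("home",c-35*ex-35*ey)
E
```

```text
[[459.8 132.3]
 [493.5 131.7]
 [526.1 130. ]
 [553.2 129.7]] [[578.3 109. ]
 [576.2  80.7]
 [574.4  51.6]
 [574.2  33.4]] [-3.06666107e-02  1.46504706e+02] [5.70196202e-02 5.71856110e+02]
corner [579.19697001 128.74269784] yaws -0.030657002701484234 -0.05695794571594155
home [543.02742732  94.95269664]
```

Emit:
{"op": "step_arm", "data": {"deltas": [[-2.4,0.6,38,0,0,0],[-2.4,0.6,76,0,0,0],[-2.4,0.6,110,0,0,0],[-2.4,0.6,135,0,0,0],[-2.4,0.6,150,0,0,0]]}}

```text
time: 17.98
tool_pos: [513.8, 61.1, 96.7]
tcp_rot: [-3.134, 0.002, 1.348]
contact_force: [-0.0, 0.1, 0.2]
grip_width: 60.1
```

Emit:
{"op": "step_arm", "data": {"deltas": [[0,0,0,0,0,0],[0,0,0,0,0,0],[0,0,0,0,0,0],[0,0,0,0,0,0],[0,0,0,0,0,0]], "fingers": 30}}

```text
time: 18.4
tool_pos: [516.4, 60.8, 101.5]
tcp_rot: [3.142, -0.002, 1.347]
contact_force: [0.0, 2.5, 0.9]
grip_width: 39.5
```

Emit:
{"op": "step_arm", "data": {"deltas": [[0,0,0,0,0,0],[0,0,0,0,0,0],[0,0,0,0,0,0]]}}

```text
time: 18.65
tool_pos: [516.4, 60.8, 101.5]
tcp_rot: [3.142, -0.002, 1.347]
contact_force: [-1.5, 3.4, 5.6]
grip_width: 39.2
```

```bash
python3 - <<'E'
from stepA import *
st=pose(); o=bot.get_obs(); print(st[0].round(2),o["tcp_rot"].round(3),o["contact_force"].round(1),o["grip_width"])
H=np.array([541.,91.5]); d=np.r_[H-st[0][:2],0]
T=[rotabout(st,st[0],[0,0,1],.185*k/5,d*k/5) for k in range(1,6)]
for r in rows(st,T): print(r)
f=lambda v:T[-1][1].inv().apply(v).round(2); ey=np.array([.036,1,0]); ex=np.array([1,-.036,0]); print("tool per mm: ex",f(ex),"ey",f(ey))
E
```

```text
[516.42  60.77 101.48] [ 3.142e+00 -2.000e-03  1.347e+00] [-1.5  3.4  5.6] 39.21853294108305
[7.1, 3.4, 0.0, 0.0, 0.0, -0.037]
[14.2, 6.9, 0.0, 0.0, 0.0, -0.074]
[21.3, 10.3, 0.0, 0.0, 0.0, -0.111]
[28.3, 13.7, 0.1, 0.0, 0.0, -0.148]
[35.4, 17.1, 0.1, 0.0, 0.0, -0.185]
tool per mm: ex [0. 1. 0.] ey [ 1. -0.  0.]
```

Emit:
{"op": "step_arm", "data": {"deltas": [[7.1,3.4,0,0,0,-0.037],[14.2,6.9,0,0,0,-0.074],[21.3,10.3,0,0,0,-0.111],[28.3,13.7,0,0,0,-0.148],[35.4,17.1,0,0,0,-0.185]]}}

```text
time: 19.07
tool_pos: [540.5, 89.5, 101.5]
tcp_rot: [-3.14, 0.001, 1.533]
contact_force: [-5.0, -7.8, 8.0]
grip_width: 39.4
```

Emit:
{"op": "step_arm", "data": {"deltas": [[0,0,0,0,0,0],[0,0,0,0,0,0]]}}

```text
time: 19.23
tool_pos: [541.5, 90.7, 101.4]
tcp_rot: [3.14, -0.001, 1.532]
contact_force: [-0.2, -0.5, 5.3]
grip_width: 39.7
```

Emit:
{"op": "step_arm", "data": {"deltas": [[0.8,0,0,0,0,0],[1.6,0,0,0,0,0],[2.4,0,0,0,0,0],[3.2,0,0,0,0,0],[4,0,0,0,0,0]]}}

```text
time: 19.65
tool_pos: [541.6, 93.4, 101.5]
tcp_rot: [3.14, 0.001, 1.531]
contact_force: [-0.9, -7.7, 5.0]
grip_width: 39.5
```

Emit:
{"op": "step_arm", "data": {"deltas": [[0,0.8,0,0,0,0],[0,1.6,0,0,0,0],[0,2.4,0,0,0,0],[0,3.2,0,0,0,0],[0,4,0,0,0,0]]}}

```text
time: 20.07
tool_pos: [542.0, 93.5, 101.6]
tcp_rot: [-3.135, 0.001, 1.531]
contact_force: [-16.3, -5.3, 19.5]
grip_width: 39.5
```

Emit:
{"op": "step_arm", "data": {"deltas": [[0,-1,0,0,0,0],[0,-2,0,0,0,0],[1.0,-2,0,0,0,0],[2.0,-2,0,0,0,0],[2,-2,0,0,0,0]]}}

```text
time: 20.48
tool_pos: [542.6, 95.4, 101.5]
tcp_rot: [-3.141, 0.001, 1.531]
contact_force: [-4.4, -6.6, 9.0]
grip_width: 39.5
```

Emit:
{"op": "step_arm", "data": {"deltas": [[0.5,0,0,0,0,0],[1,0,0,0,0,0],[1,0,0,0,0,0]]}}

```text
time: 20.73
tool_pos: [542.7, 95.8, 101.5]
tcp_rot: [-3.141, 0.002, 1.531]
contact_force: [-5.0, -9.7, 9.1]
grip_width: 40.0
```

```bash
python3 - <<'E'
from h import *
o=bot.get_obs(); print(o["tool_pos"].round(2),o["tcp_rot"].round(4),o["contact_force"].round(1),o["moment"].round(2))
E
```

```text
[542.68  95.77 101.54] [-3.1405e+00  1.9000e-03  1.5310e+00] [-5.  -9.7  9.1] [-1.44  0.47 -0.02]
```

Emit:
{"op": "step_arm", "data": {"deltas": [[0.5,0,0,0,0,0],[1,0,0,0,0,0],[1.5,0,0,0,0,0],[2,0,0,0,0,0],[2,0,0,0,0,0]]}}

```text
time: 21.15
tool_pos: [542.7, 97.4, 101.6]
tcp_rot: [-3.14, 0.003, 1.531]
contact_force: [-5.5, -11.3, 9.6]
grip_width: 39.3
```

Emit:
{"op": "step_arm", "data": {"deltas": [[0,0.5,0,0,0,0],[0,1,0,0,0,0],[0,1.5,0,0,0,0],[0,1.5,0,0,0,0]]}}

```text
time: 21.48
tool_pos: [542.9, 97.4, 101.6]
tcp_rot: [-3.137, 0.003, 1.531]
contact_force: [-11.1, -11.8, 15.0]
grip_width: 39.5
```

```bash
cat > edges.py <<'E'
from h import *
o=bot.get_obs(); print(o["tool_pos"].round(2),o["tcp_rot"].round(4),o["contact_force"].round(1),o["moment"].round(2),o["grip_width"])
p=cap("wrist"); print("cam",(-p["R"].T@p["t"]).round(1))
import pickle; pickle.dump(p,open("w3.pkl","wb"))
g=cv2.cvtColor(p["color"],cv2.COLOR_RGB2GRAY).astype(int)
uv=proj(p,[[543-35,94+36,65],[543,129,65],[577,128,65],[578,94,65],[577,64,65]]); print(uv.round(0).tolist())
E
python3 edges.py
```

```text
[542.87  97.39 101.62] [-3.1373e+00  2.6000e-03  1.5312e+00] [-11.1 -11.8  15. ] [-1.8   1.18 -0.06] 39.548859318172106
cam [546.8 172.1 234. ]
[[194.0, 183.0], [253.0, 183.0], [311.0, 182.0], [311.0, 235.0], [308.0, 275.0]]
```

Emit:
{"op": "step_arm", "data": {"deltas": [[0,-0.7,-0.7,0,0,0],[0,-1.5,-1.5,0,0,0],[0,-1.5,-1.5,0,0,0]]}}

```text
time: 21.78
tool_pos: [542.8, 97.5, 101.8]
tcp_rot: [-3.14, 0.002, 1.531]
contact_force: [-0.2, -10.8, -1.0]
grip_width: 39.5
```

Emit:
{"op": "step_arm", "data": {"deltas": [[0.7,0,0,0,0,0],[1.4,0,0,0,0,0],[2,0,0,0,0,0],[2,0,0,0,0,0]]}}

```text
time: 22.12
tool_pos: [542.8, 97.8, 102.0]
tcp_rot: [-3.139, 0.005, 1.531]
contact_force: [-1.3, -18.2, 0.4]
grip_width: 39.6
```

Emit:
{"op": "step_arm", "data": {"deltas": [[0.7,0,0,0,0,0],[1.4,0,0,0,0,0],[2,0,0,0,0,0],[2,0,0,0,0,0]]}}

```text
time: 22.45
tool_pos: [542.8, 98.6, 102.3]
tcp_rot: [-3.139, 0.007, 1.532]
contact_force: [-1.9, -22.8, 4.8]
grip_width: 39.9
```

Emit:
{"op": "step_arm", "data": {"deltas": [[-1.5,0.5,0,0,0,0],[-3,1.5,0,0,0,0],[-3,1.5,0,0,0,0],[-3,1.5,0,0,0,0]]}}

```text
time: 22.78
tool_pos: [542.9, 98.0, 101.9]
tcp_rot: [-3.137, 0.003, 1.531]
contact_force: [-6.2, -12.3, 5.0]
grip_width: 39.9
```

Emit:
{"op": "step_arm", "data": {"deltas": [[0,0,0,0,0,0],[0,0,0,0,0,0],[0,0,0,0,0,0]], "fingers": 60}}

```text
time: 23.03
tool_pos: [544.7, 100.9, 102.1]
tcp_rot: [-3.141, -0.002, 1.531]
contact_force: [0.7, -0.3, -0.5]
grip_width: 55.2
```

Emit:
{"op": "step_arm", "data": {"deltas": [[0,0,-30,0,0,0],[0,0,-60,0,0,0],[0,0,-90,0,0,0],[-10,-5,-110,0,0,0],[-20,-5,-110,0,0,0]]}}

```text
time: 23.45
tool_pos: [540.5, 81.5, 216.7]
tcp_rot: [3.134, -0.002, 1.533]
contact_force: [0.3, 0.3, -0.5]
grip_width: 60.0
```

```bash
python3 - <<'E'
from h import *
import pickle
o=bot.get_obs(); print(o["tool_pos"].round(2),o["contact_force"].round(1),o["grip_width"])
p=cap("wrist"); pickle.dump(p,open("w4.pkl","wb")); print("cam",(-p["R"].T@p["t"]).round(1))
uv=proj(p,[[508,129,67],[543,129,67],[577,128,67],[578,94,67],[576,60,67],[507,61,67]]).round(0); print(uv.tolist())
c=p["color"][90:230,170:350,::-1]
b=cv2.resize(c,None,fx=4.4,fy=4.2,interpolation=cv2.INTER_CUBIC); print(b.shape)
for k in range(0,700,44): cv2.line(b,(k,0),(k,5),(0,0,255),1)
for k in range(0,580,42): cv2.line(b,(0,k),(5,k),(0,0,255),1)
cv2.imwrite("pics/w4.png",b)
E
```

```text
[540.51  81.48 216.65] [ 0.3  0.3 -0.5] 60.00595574238698
cam [542.8 155.6 349.4]
[[218.0, 139.0], [255.0, 138.0], [290.0, 138.0], [292.0, 172.0], [290.0, 205.0], [221.0, 207.0]]
(588, 792, 3)
```

View pics/w4.png

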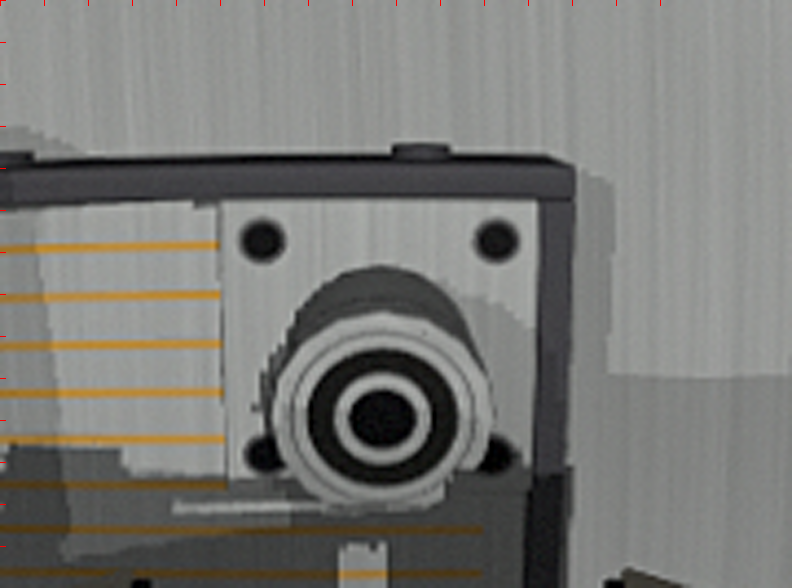

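The view shows the housing upright in the corner. Its flange runs along the end rail (row 200) and the back rail (column ~535), with no visible gap. I'll check that numerically.

```bash
python3 - <<'E'
from h import *
import pickle
p=pickle.load(open("w4.pkl","rb")); g=cv2.cvtColor(p["color"],cv2.COLOR_RGB2GRAY).astype(float)
def cross(a,thr,rev=False):
    for i in range(len(a)-1):
        if (a[i]-thr)*(a[i+1]-thr)<=0: return i+(thr-a[i])/(a[i+1]-a[i])
E=[];B=[];L=[]
for u in range(222,290,6): E.append((u,131+cross(g[131:143,u],105)))
for u in (175,185,195,205): print("rail",u,g[131:145,u].astype(int).tolist())
for v in range(142,200,6): B.append((284+cross(g[v,284:300],(g[v,284]+60)/2),v))
print("row150",g[150,285:302].astype(int),"row190",g[190,285:302].astype(int),"col255",g[130:145,255].astype(int),"col230",g[130:145,230].astype(int),"col285",g[130:145,285].astype(int))
print("row215",g[215,285:302].astype(int))
E=np.array([atz(p,u,v,67)[:2] for u,v in E]);B=np.array([atz(p,u,v,67)[:2] for u,v in B])
print(np.polyfit(E[:,0],E[:,1],1),E.mean(0),np.polyfit(B[:,1],B[:,0],1),B.mean(0))
r=np.array([atz(p,u,131+cross(g[131:143,u],105),65)[:2] for u in range(172,212,4)]); print("rail65",np.polyfit(r[:,0],r[:,1],1),r.mean(0))
for d in bot.boxes_of("control",cap("scene"))[:1]: print(d)
E
```

```text
rail 175 [67, 68, 66, 65, 63, 67, 58, 48, 77, 122, 141, 135, 135, 134]
rail 185 [72, 67, 67, 66, 68, 63, 56, 49, 126, 159, 157, 157, 156, 155]
rail 195 [71, 67, 68, 67, 65, 65, 41, 93, 166, 159, 160, 156, 157, 157]
rail 205 [72, 70, 69, 69, 61, 61, 55, 152, 159, 156, 153, 153, 154, 153]
row150 [ 39  74 126 160 164 164 158 101  56  64  69  66  66  67  58 104 127] row190 [128 132 131 132 132 128  55  54  53  54  53  57  50  67 111 132 130] col255 [ 72  70  69  68  66  62  43 106 152 162 159 157 158 156 156] col230 [ 73  71  65  65  64  64  49  96 152 160 162 138  93  38  15] col285 [ 72  70  65  67  66  62  51  89 150 167 163 161 129  79  42]
row215 [ 64  64  68  62  27  16  24  27  24  26  19  24  38  54 100 133 135]
[-3.90652452e-02  1.50849017e+02] [543.41842989 129.62024245] [5.46598957e-02 5.71122826e+02] [576.43024657  97.0989914 ]
rail65 [3.39961038e-03 1.29647447e+02] [480.34024956 131.28041658]
{'rect': [223.4, 103.6, 59.3, 57.5], 'p': 0.79}
```

Emit:
{"op": "step_arm", "data": {"deltas": [[0,0,-21,0,0,0.12],[0,0,-42,0,0,0.24],[0,0,-63,0,0,0.36],[0,0,-84,0,0,0.48],[0,0,-105,0,0,0.6]]}}

```text
time: 24.02
tool_pos: [538.5, 81.3, 315.9]
tcp_rot: [-3.137, 0.001, 0.926]
contact_force: [0.4, 0.2, -0.6]
grip_width: 60.2
```

Emit:
{"op": "step_arm", "data": {"deltas": [[0,0,0,0,0,0.12],[0,0,0,0,0,0.24],[0,0,0,0,0,0.36],[0,0,0,0,0,0.48],[0,0,0,0,0,0.6]]}}

```text
time: 24.43
tool_pos: [538.7, 81.4, 314.9]
tcp_rot: [-3.138, 0.004, 0.326]
contact_force: [0.2, -0.1, 0.5]
grip_width: 59.9
```

Emit:
{"op": "step_arm", "data": {"deltas": [[0,0,0,0,0,0.12],[0,0,0,0,0,0.24],[0,0,0,0,0,0.333],[0,0,0,0,0,0.333]]}}

```text
time: 24.77
tool_pos: [538.7, 81.3, 314.9]
tcp_rot: [-3.14, 0.005, -0.005]
contact_force: [-0.8, -0.2, -0.1]
grip_width: 59.8
```

Emit:
{"op": "step_arm", "data": {"deltas": [[-11,35,0,0,0,0],[-22,70,0,0,0,0],[-33,105,0,0,0,0],[-44,140,0,0,0,0],[-47,140,0,0,0,0]]}}

```text
time: 25.18
tool_pos: [490.4, -63.7, 315.5]
tcp_rot: [3.141, 0.004, -0.003]
contact_force: [1.3, 0.6, -0.1]
grip_width: 59.7
```

Emit:
{"op": "step_arm", "data": {"deltas": [[-11,35,0,0,0,0],[-22,70,0,0,0,0],[-33,105,0,0,0,0],[-44,140,0,0,0,0],[-47,140,0,0,0,0]]}}

```text
time: 25.6
tool_pos: [443.2, -203.5, 315.3]
tcp_rot: [-3.141, 0.004, -0.003]
contact_force: [0.5, 0.2, 0.2]
grip_width: 59.8
```

Emit:
{"op": "step_arm", "data": {"deltas": [[-11,35,0,0,0,0],[-22,70,0,0,0,0],[-33,105,0,0,0,0],[-44,140,0,0,0,0],[-46,140,0,0,0,0]], "fingers": 45}}

```text
time: 26.02
tool_pos: [396.9, -343.4, 314.8]
tcp_rot: [-3.141, 0.003, -0.003]
contact_force: [-0.8, 0.9, -0.5]
grip_width: 45.1
```

Emit:
{"op": "step_arm", "data": {"deltas": [[0,0,0,0,0,0],[0,0,0,0,0,0]]}}

```text
time: 26.18
tool_pos: [398.6, -338.0, 315.6]
tcp_rot: [-3.138, 0.002, -0.0]
contact_force: [-0.8, 0.0, -0.8]
grip_width: 44.9
```

```bash
cat > ctl.py <<'E'
from h import *
import pickle
def blobs(p,kind):
    h=cv2.cvtColor(p["color"],cv2.COLOR_RGB2HSV); H,S,V=[h[...,i].astype(int) for i in range(3)]
    m={"red":((H<8)|(H>172))&(S>140)&(V>70),"green":(H>45)&(H<85)&(S>110)&(V>50),"blue":(H>100)&(H<125)&(S>110)&(V>30)}[kind]
    n,l,st,c=cv2.connectedComponentsWithStats(m.astype(np.uint8)); return sorted([(int(st[i,4]),c[i].round(1).tolist(),st[i,:4].tolist()) for i in range(1,n) if st[i,4]>=4],reverse=True)[:5]
E
python3 - <<'E'
from ctl import *
o=bot.get_obs(); print(o["tool_pos"].round(2),o["tcp_rot"].round(3),o["joint_positions"].round(2))
for n in ("wrist","side","scene"):
    p=cap(n); pickle.dump(p,open(f"c_{n}.pkl","wb")); print(n,(-p["R"].T@p["t"]).round(1))
    for k in ("red","green","blue"): print(k,blobs(p,k))
    for q in ("control","collar_mid"): print(q,[(round(b["p"],2),np.round(b["rect"],1).tolist()) for b in bot.boxes_of(q,p)[:2]])
    if n=="wrist": print("proj dots",proj(p,[[510,-338,70],[389,-343,70],[416,-330,160],[453,-335,72]]).round(0).tolist())
E
```

```text
[ 398.58 -337.99  315.58] [-3.138e+00  2.000e-03 -0.000e+00] [-0.85  0.3   1.41  0.    1.44  0.72]
wrist [ 475.4 -340.2  448. ]
red [(312, [254.3, 167.0], [247, 154, 15, 28])]
green [(83, [251.3, 78.5], [247, 74, 10, 10]), (15, [252.5, 100.9], [251, 99, 4, 5])]
blue [(289, [273.9, 97.9], [209, 62, 88, 125]), (123, [212.8, 134.2], [209, 82, 9, 109]), (10, [234.5, 191.0], [230, 191, 10, 1]), (9, [282.0, 189.0], [278, 189, 9, 1]), (4, [255.5, 190.0], [254, 190, 4, 1])]
control [(0.83, [253.9, 126.1, 92.5, 140.5])]
collar_mid [(0.65, [253.5, 144.1, 26.4, 30.5])]
proj dots [[255.0, 81.0], [259.0, 175.0], [246.0, 169.0], [252.0, 126.0]]
side [ 58.8 521.9 770.4]
red [(62, [280.3, 115.5], [276, 112, 10, 9]), (12, [391.8, 139.7], [390, 138, 5, 5])]
green []
blue [(4293, [39.7, 253.7], [0, 201, 95, 108]), (688, [364.1, 173.0], [341, 155, 47, 37]), (52, [1.4, 377.3], [0, 370, 5, 14])]
control [(0.96, [368.3, 163.8, 54.0, 54.7])]
collar_mid [(0.57, [384.6, 150.7, 11.7, 13.7])]
scene [ 900.3  613.9 1107.2]
red [(48, [165.3, 146.0], [162, 142, 7, 9]), (20, [231.4, 75.8], [230, 73, 4, 7])]
green []
blue [(1218, [489.8, 371.0], [448, 347, 64, 37]), (754, [259.7, 374.7], [231, 359, 55, 25]), (355, [503.8, 17.4], [493, 4, 19, 29]), (68, [229.3, 111.1], [209, 100, 44, 21]), (10, [201.3, 107.9], [198, 104, 8, 9])]
control [(0.68, [346.1, 257.8, 90.2, 80.7]), (0.66, [223.4, 102.2, 62.3, 57.5])]
collar_mid [(0.54, [227.0, 88.4, 6.6, 13.7])]
```

```bash
python3 - <<'E'
from ctl import *
p=pickle.load(open("c_wrist.pkl","rb")); c=p["color"].astype(int)
print("green lamp",atz(p,251.3,78.5,74).round(1),"green dot",atz(p,252.5,100.9,70.5).round(1))
for v in (70,95,110,150,185):
    r=c[v,200:312]; print(v,"R",r[:20,0].tolist(),r[-24:,0].tolist(),"B",r[:20,2].tolist(),r[-24:,2].tolist())
for u in (225,285):
    r=c[48:72,u]; print(u,r[:,0].tolist(),r[:,2].tolist()); r=c[180:204,u]; print(u,r[:,0].tolist(),r[:,2].tolist())
h=(c[...,0]-np.maximum(c[...,1],c[...,2]))
for v in range(150,186,2): 
    m=np.where(h[v,235:275]>50)[0]; print(v,(235+m.min(),235+m.max(),int(c[v,235+m,0].mean())) if len(m) else "-",end="; ")
E
```

```text
green lamp [ 513.2 -334.    74. ] green dot [ 485.  -335.4   70.5]
70 R [150, 148, 152, 151, 145, 122, 128, 140, 90, 19, 102, 112, 153, 176, 179, 160, 132, 110, 112, 111] [125, 114, 92, 103, 72, 11, 95, 136, 135, 131, 134, 132, 132, 132, 133, 130, 132, 134, 132, 135, 134, 134, 134, 133] B [150, 150, 153, 153, 146, 124, 129, 136, 99, 106, 100, 106, 151, 176, 180, 157, 130, 109, 112, 111] [125, 114, 91, 98, 87, 84, 104, 134, 135, 130, 133, 133, 132, 133, 134, 130, 132, 133, 132, 134, 134, 133, 134, 135]
95 R [134, 137, 135, 136, 138, 138, 135, 138, 143, 144, 16, 41, 120, 108, 106, 107, 107, 109, 104, 108] [91, 93, 92, 94, 100, 64, 23, 33, 71, 64, 137, 143, 137, 138, 139, 140, 140, 141, 138, 140, 143, 140, 139, 141] B [135, 137, 135, 135, 137, 137, 136, 136, 139, 137, 99, 88, 111, 109, 108, 107, 106, 107, 104, 106] [91, 94, 91, 93, 96, 62, 95, 52, 69, 63, 139, 142, 137, 138, 138, 140, 139, 142, 139, 140, 142, 140, 140, 140]
110 R [135, 133, 131, 134, 133, 132, 131, 134, 135, 139, 104, 18, 85, 110, 103, 107, 103, 103, 102, 102] [91, 95, 90, 93, 93, 84, 38, 24, 58, 81, 83, 146, 165, 158, 
[... 1926 characters left out ...]
, 129] [54, 56, 54, 57, 54, 51, 56, 54, 61, 57, 0, 0, 0, 7, 0, 41, 93, 117, 111, 116, 114, 116, 110, 114]
150 -; 152 -; 154 (np.int64(252), np.int64(257), 89); 156 (np.int64(250), np.int64(259), 85); 158 (np.int64(249), np.int64(259), 88); 160 (np.int64(248), np.int64(260), 90); 162 (np.int64(248), np.int64(260), 100); 164 (np.int64(247), np.int64(261), 103); 166 (np.int64(247), np.int64(261), 126); 168 (np.int64(247), np.int64(261), 128); 170 (np.int64(248), np.int64(261), 125); 172 (np.int64(249), np.int64(260), 120); 174 (np.int64(251), np.int64(260), 114); 176 (np.int64(251), np.int64(260), 89); 178 (np.int64(251), np.int64(260), 94); 180 (np.int64(253), np.int64(259), 95); 182 -; 184 -;
```

```bash
python3 - <<'E'
from ctl import *
p=pickle.load(open("c_wrist.pkl","rb"))
L=np.array([atz(p,u,v,70)[:2] for u,v in [(209.7,70),(211.4,95),(212,110),(214.7,150)]])
R=np.array([atz(p,u,v,70)[:2] for u,v in [(292.6,70),(293,95),(293.6,110),(294.8,150)]])
T=np.array([atz(p,u,v,70)[:2] for u,v in [(225,65.5),(285,62.8)]]); B=np.array([atz(p,u,v,70)[:2] for u,v in [(225,190.3),(285,188.7)]])
print(np.polyfit(L[:,0],L[:,1],1),np.polyfit(R[:,0],R[:,1],1),L.round(1).tolist(),R.round(1).tolist(),T.round(1),B.round(1))
l=L.mean(0);r=R.mean(0);print("width",np.linalg.norm(l-r)); 
mid=np.polyfit(np.r_[L[:,0],R[:,0]],np.r_[L[:,1],R[:,1]],1); print("mid y at x=452:",np.polyval(mid,452),"x",(T.mean(0)+B.mean(0))/2,"len",(T-B)[:,0])
# lever tip: three cameras, red blobs
C=[]
for n,u,v in [("wrist",254.3,167),("side",391.8,139.7),("scene",231.4,75.8)]:
    q=pickle.load(open(f"c_{n}.pkl","rb"));C.append(ray(q,u,v)); 
for idx in ((0,1,2),(1,2),(0,1),(0,2)):
    A=sum(np.eye(3)-np.outer(C[i][1],C[i][1]) for i in idx); b=sum((np.eye(3)-np.outer(C[i][1],C[i][1]))@C[i][0] for i in idx); print("tip",idx,np.linalg.solve(A,b).round(1))
for n,u,v in [("wrist",253.5,144.1),("side",384.6,150.7),("scene",227,88.4)]:
    q=pickle.load(open(f"c_{n}.pkl","rb")); print("collar",n,atz(q,u,v,120).round(1))
E
```

```text
[ 4.63711468e-02 -3.06207065e+02] [ 4.08817412e-02 -4.06705946e+02] [[525.8, -281.7], [493.4, -283.6], [474.2, -284.1], [422.5, -286.6]] [[525.3, -385.6], [493.1, -386.2], [473.9, -387.2], [422.5, -389.6]] [[ 531.  -301. ]
 [ 534.4 -376. ]] [[ 368.6 -298.6]
 [ 370.8 -378.1]]
width 103.14002492229223
mid y at x=452: -336.87570212691816 x [ 451.17442122 -338.43404741] len [162.37132173 163.55625856]
tip (0, 1, 2) [ 417.9 -337.8  149.1]
tip (1, 2) [ 419.  -337.6  148.9]
tip (0, 1) [ 417.3 -337.3  149.9]
tip (0, 2) [ 417.  -338.5  147.9]
collar wrist [ 435.8 -337.   120. ]
collar side [ 419.9 -316.2  120. ]
collar scene [ 445.5 -322.9  120. ]
```

```bash
cat > lev.py <<'E'
from stepA import *
PV=np.array([451.2,-337.2,72.]); YW=.043
def lt(q,r):
    "tool pose with TCP r mm from the pivot on the lever at angle q"
    R=down(YW)*Ro.from_euler("y",.4-q); return PV-R.apply([0,0,1])*r,R
def pr(st,T):
    for i in range(0,len(T),5):
        for r in rows(st,T[i:i+5]): print(r)
        st=T[min(i+4,len(T)-1)]; print("--",st[0].round(1))
E
python3 - <<'E'
from lev import *
st=pose(); t=lt(0,132); sl=__import__("scipy.spatial.transform",fromlist=["Slerp"]).Slerp([0,1],Ro.concatenate([st[1],t[1]]))
print("to pre"); pr(st,[(st[0]+(t[0]-st[0])*k/5,sl(k/5)) for k in range(1,6)])
print("approach"); pr(lt(0,132),[lt(0,132-70*k/5) for k in range(1,6)])
print("swing"); S=[lt(.083*k,72.5) for k in range(1,11)]; pr(lt(0,72.5),S)
q=bot.get_obs()["joint_positions"]
for x in [lt(0,132),lt(0,62)]+S: q,e=IK(*x,q); print(q.round(2),round(e,3))
E
```

```text
to pre
[0.3, 0.2, 24.6, 0.001, 0.08, -0.009]
[0.6, 0.4, 49.2, 0.003, 0.16, -0.017]
[0.9, 0.6, 73.8, 0.004, 0.241, -0.026]
[1.2, 0.9, 98.4, 0.006, 0.321, -0.035]
[1.5, 1.1, 123.0, 0.007, 0.401, -0.043]
-- [ 399.8 -339.4  193.6]
approach
[0.0, -0.0, 14.0, 0.0, 0.0, 0.0]
[0.0, -0.0, 28.0, 0.0, 0.0, 0.0]
[0.0, -0.0, 42.0, 0.0, 0.0, 0.0]
[0.0, -0.0, 56.0, 0.0, 0.0, 0.0]
[0.0, 0.0, 70.0, 0.0, 0.0, 0.0]
-- [ 427.1 -338.2  129.1]
swing
[6.0, 0.0, 0.2, 0.0, -0.083, 0.0]
[12.0, -0.0, 1.0, -0.0, -0.166, 0.0]
[17.9, 0.0, 2.2, 0.0, -0.249, -0.0]
[23.6, 0.0, 4.0, 0.0, -0.332, 0.0]
[29.2, 0.0, 6.2, 0.0, -0.415, 0.0]
-- [ 452.3 -337.2  144.5]
[6.0, -0.0, 0.2, 0.0, -0.083, 0.0]
[12.0, 0.0, 1.0, 0.0, -0.166, 0.0]
[17.9, 0.0, 2.2, -0.0, -0.249, 0.0]
[23.6, -0.0, 4.0, 0.0, -0.332, 0.0]
[29.2, 0.0, 6.2, -0.0, -0.415, 0.0]
-- [ 481.4 -335.9  137.9]
[-1.05  0.29  1.85  0.47  0.87  0.19] 0.0
[-1.    0.42  1.88  0.54  0.71  0.14] 0.0
[-0.95  0.41  1.82  0.38  0.78  0.32] 0.0
[-0.9   0.43  1.75  0.26  0.84  0.47] 0.0
[-0.86  0.45  1.69  0.15  0.91  0.59] 0.0
[-0.81  0.48  1.62  0.06  0.99  0.68] 0.0
[-0.77  0.52  1.55 -0.01  1.08  0.76] 0.0
[-0.73  0.56  1.48 -0.07  1.17  0.83] 0.0
[-0.7   0.61  1.41 -0.13  1.26  0.88] 0.0
[-0.67  0.66  1.34 -0.18  1.35  0.92] 0.0
[-0.64  0.71  1.27 -0.22  1.44  0.95] 0.0
[-0.61  0.76  1.19 -0.26  1.54  0.97] 0.0
```

Emit:
{"op": "step_arm", "data": {"deltas": [[0.3,0.2,24.6,0.001,0.08,-0.009],[0.6,0.4,49.2,0.003,0.16,-0.017],[0.9,0.6,73.8,0.004,0.241,-0.026],[1.2,0.9,98.4,0.006,0.321,-0.035],[1.5,1.1,123.0,0.007,0.401,-0.043]]}}

```text
time: 27.05
tool_pos: [399.5, -340.0, 193.2]
tcp_rot: [3.138, -0.403, 0.042]
contact_force: [1.9, 0.3, 0.1]
grip_width: 44.9
```

Emit:
{"op": "step_arm", "data": {"deltas": [[0,0,0,0,0,0],[0,0,0,0,0,0]]}}

```text
time: 27.22
tool_pos: [398.7, -339.7, 192.9]
tcp_rot: [-3.138, -0.397, 0.038]
contact_force: [-0.1, 0.2, 0.7]
grip_width: 44.7
```

```bash
python3 - <<'E'
from lev import *
from ctl import blobs
print(bot.get_obs()["tool_pos"].round(1),delta(*lt(0,132)),delta(*lt(0,62)))
p=cap("wrist"); print(blobs(p,"red")[:2]); 
print("predicted tip px",proj(p,[lt(0,84)[0]]).round(1), "TCP line px",proj(p,[pose()[0]+pose()[1].apply([0,0,48])]).round(1))
print([(round(b["p"],2),np.round(b["rect"],1).tolist()) for b in bot.boxes_of("collar_mid",p)[:2]],"pred collar",proj(p,[lt(0,52)[0]]).round(1))
E
```

```text
[ 398.7 -339.7  192.9] (array([ 1.4, -0.2, -0.2]), array([-0.001,  0.003, -0.005])) (array([ 1.6, -0.1, 69.8]), array([-0.001,  0.003, -0.005]))
[(554, [251.4, 226.9], [240, 212, 24, 30]), (106, [253.1, 257.5], [247, 253, 14, 10])]
predicted tip px [[252.5 225.9]] TCP line px [[254.5 226.2]]
[(0.9, [251.8, 205.2, 50.5, 30.3])] pred collar [[252.9 209.6]]
```

Emit:
{"op": "step_arm", "data": {"deltas": [[1,-0.1,14,0,0.003,-0.005],[1.6,-0.2,28,0,0.003,-0.005],[1.6,-0.2,42,0,0.003,-0.005],[1.6,-0.2,56,0,0.003,-0.005],[1.6,-0.2,70,0,0.003,-0.005]]}}

```text
time: 27.73
tool_pos: [430.4, -339.5, 131.3]
tcp_rot: [3.135, -0.404, 0.05]
contact_force: [0.2, 0.0, -0.3]
grip_width: 44.8
```

Emit:
{"op": "step_arm", "data": {"deltas": [[0,0,0,0,0,0],[0,0,0,0,0,0],[0,0,0,0,0,0],[0,0,0,0,0,0],[0,0,0,0,0,0]], "fingers": 10}}

```text
time: 28.15
tool_pos: [428.7, -336.4, 131.0]
tcp_rot: [-3.14, -0.404, 0.047]
contact_force: [0.1, 8.5, 7.8]
grip_width: 19.3
```

Emit:
{"op": "step_arm", "data": {"deltas": [[0,0,0,0,0,0],[0,0,0,0,0,0],[0,0,0,0,0,0]]}}

```text
time: 28.4
tool_pos: [428.7, -336.4, 131.0]
tcp_rot: [-3.14, -0.404, 0.048]
contact_force: [1.0, 8.8, 7.2]
grip_width: 19.0
```

```bash
python3 - <<'E'
from lev import *
o=bot.get_obs(); print(o["tool_pos"].round(1),o["tcp_rot"].round(3),o["contact_force"].round(1),o["grip_width"],delta(*lt(0,62)))
E
```

```text
[ 428.7 -336.4  131. ] [-3.14  -0.404  0.048] [1.  8.8 7.2] 19.01965757607703 (array([-2.3,  1.8,  1. ]), array([-0.003, -0.004,  0.004]))
```

Emit:
{"op": "step_arm", "data": {"deltas": [[0,-1.5,0,0,0,0],[0,-1.8,-3,0,0,0],[0,-1.8,-6,0,0,0],[0,-1.8,-9,0,0,0],[0,-1.8,-11,0,0,0]]}}

```text
time: 28.82
tool_pos: [424.5, -336.2, 140.5]
tcp_rot: [3.14, -0.404, 0.047]
contact_force: [13.3, 2.2, -17.5]
grip_width: 19.0
```

Emit:
{"op": "step_arm", "data": {"deltas": [[0,0,0,0,0,0],[0,0,0,0,0,0]]}}

```text
time: 28.98
tool_pos: [424.6, -336.2, 140.3]
tcp_rot: [3.141, -0.404, 0.047]
contact_force: [7.3, 3.2, -3.3]
grip_width: 19.2
```

```bash
python3 - <<'E'
from lev import *
o=bot.get_obs(); print(o["tool_pos"].round(1),o["tcp_rot"].round(3),o["contact_force"].round(1),o["grip_width"], "r",np.linalg.norm(o["tool_pos"]-PV),"ang",np.arctan2((o["tool_pos"]-PV)[0],(o["tool_pos"]-PV)[2]))
E
```

```text
[ 424.6 -336.2  140.3] [ 3.141 -0.404  0.047] [ 7.3  3.2 -3.3] 19.175576739815536 r 73.27358931694553 ang -0.3719317552703146
```

Emit:
{"op": "step_arm", "data": {"deltas": [[6,0,0.2,0,-0.083,0],[12,0,1,0,-0.166,0],[17.9,0,2.2,0,-0.249,0],[23.6,0,4,0,-0.332,0],[29.2,0,6.2,0,-0.415,0]]}}

```text
time: 29.4
tool_pos: [452.9, -335.0, 145.4]
tcp_rot: [3.139, 0.018, 0.045]
contact_force: [2.2, 3.9, -13.8]
grip_width: 19.4
```

Emit:
{"op": "step_arm", "data": {"deltas": [[0,0,0,0,0,0],[0,0,0,0,0,0]]}}

```text
time: 29.57
tool_pos: [453.1, -334.9, 144.5]
tcp_rot: [3.141, 0.013, 0.048]
contact_force: [0.1, 0.7, -7.5]
grip_width: 19.5
```

Emit:
{"op": "step_arm", "data": {"deltas": [[6,0,0.2,0,-0.083,0],[12,0,1,0,-0.166,0],[17.9,0,2.2,0,-0.249,0],[23.6,0,4,0,-0.332,0],[28.5,0,5.8,0,-0.4,0]]}}

```text
time: 29.98
tool_pos: [480.7, -333.7, 138.9]
tcp_rot: [-3.141, 0.415, 0.045]
contact_force: [-3.3, 2.5, -5.9]
grip_width: 19.2
```

Emit:
{"op": "step_arm", "data": {"deltas": [[0,0,0,0,0,0],[0,0,0,0,0,0]]}}

```text
time: 30.15
tool_pos: [480.4, -333.8, 137.9]
tcp_rot: [-3.14, 0.412, 0.047]
contact_force: [-3.9, 2.8, -6.1]
grip_width: 19.4
```

```bash
python3 - <<'E'
from lev import *
o=bot.get_obs(); print(o["tool_pos"].round(1),o["tcp_rot"].round(3),o["contact_force"].round(1),o["grip_width"], "r",np.linalg.norm(o["tool_pos"]-PV),"ang",np.arctan2((o["tool_pos"]-PV)[0],(o["tool_pos"]-PV)[2]))
E
```

```text
[ 480.4 -333.8  137.9] [-3.14   0.412  0.047] [-3.9  2.8 -6.1] 19.35986329887746 r 72.20508274068628 ang 0.41739111524983835
```

Emit:
{"op": "step_arm", "data": {"deltas": [[1,0,0,0,-0.01,0],[2,0,0,0,-0.02,0],[2,0,0,0,-0.02,0]]}}

```text
time: 30.4
tool_pos: [481.9, -333.8, 138.5]
tcp_rot: [-3.141, 0.431, 0.045]
contact_force: [-4.1, 3.9, -6.3]
grip_width: 19.3
```

Emit:
{"op": "step_arm", "data": {"deltas": [[0,0,2.5,0,0,0],[0,0,5,0,0,0],[0,0,7.5,0,0,0],[0,0,9.5,0,0,0],[0,0,10.5,0,0,0]]}}

```text
time: 30.82
tool_pos: [478.0, -334.0, 129.6]
tcp_rot: [-3.142, 0.429, 0.045]
contact_force: [-1.3, 5.1, -3.5]
grip_width: 19.6
```

Emit:
{"op": "step_arm", "data": {"deltas": [[0,0,0,0,0,0],[0,0,0,0,0,0]]}}

```text
time: 30.98
tool_pos: [478.1, -334.0, 129.7]
tcp_rot: [3.141, 0.429, 0.045]
contact_force: [-1.9, 5.0, -4.3]
grip_width: 19.4
```

Emit:
{"op": "step_arm", "data": {"deltas": [[1.5,0,1,0,-0.015,0],[3,0,2,0,-0.03,0],[3,0,2,0,-0.03,0],[3,0,2,0,-0.03,0]]}}

```text
time: 31.32
tool_pos: [479.0, -334.0, 128.6]
tcp_rot: [3.141, 0.462, 0.044]
contact_force: [-8.5, 7.0, 6.9]
grip_width: 19.1
```

```bash
python3 - <<'E'
from lev import *
o=bot.get_obs(); print(o["tool_pos"].round(1),o["tcp_rot"].round(3),o["contact_force"].round(1),o["moment"].round(2),"lev ang pv453",np.arctan2(o["tool_pos"][0]-453,o["tool_pos"][2]-72))
E
```

```text
[ 479.  -334.   128.6] [3.141 0.462 0.044] [-8.5  7.   6.9] [ 1.17  1.23 -0.51] lev ang pv453 0.43027584957161014
```

Emit:
{"op": "step_arm", "data": {"deltas": [[-1,0,-0.5,0,0.01,0],[-1,0,-0.5,0,0.01,0]]}}

```text
time: 31.48
tool_pos: [478.6, -334.0, 128.9]
tcp_rot: [3.141, 0.45, 0.044]
contact_force: [-5.7, 4.9, 2.6]
grip_width: 19.3
```

Emit:
{"op": "step_arm", "data": {"deltas": [[0,0,0,0,0,0],[0,0,0,0,0,0],[0,0,0,0,0,0],[0,0,0,0,0,0],[0,0,0,0,0,0]], "fingers": 45}}

```text
time: 31.9
tool_pos: [480.3, -334.7, 127.3]
tcp_rot: [3.138, 0.45, 0.045]
contact_force: [1.0, -0.3, 0.2]
grip_width: 44.3
```

Emit:
{"op": "step_arm", "data": {"deltas": [[0,0,-10,0,0,0],[0,0,-30,0,0,0],[0,0,-55,0,0,0],[0,0,-80,0,0,0],[0,0,-110,0,0,0]]}}

```text
time: 32.32
tool_pos: [528.5, -331.5, 226.7]
tcp_rot: [3.14, 0.453, 0.046]
contact_force: [-0.0, -1.0, 0.3]
grip_width: 45.5
```

Emit:
{"op": "step_arm", "data": {"deltas": [[-36,0,-20,0,0,0],[-72,0,-40,0,0,0],[-72,0,-40,0,0,0],[-72,0,-40,0,0,0]]}}

```text
time: 32.65
tool_pos: [481.2, -334.3, 296.5]
tcp_rot: [3.135, 0.447, 0.043]
contact_force: [0.1, 0.3, -0.9]
grip_width: 44.8
```

```bash
python3 - <<'E'
from lev import *
from ctl import blobs
o=bot.get_obs(); print(o["time"],o["tool_pos"].round(1),o["contact_force"].round(1))
C=[]
for n in ("wrist","side","scene"):
    p=cap(n); pickle.dump(p,open(f"d_{n}.pkl","wb")); print(n,"red",blobs(p,"red"),"green",blobs(p,"green"))
    print("pred tip on",proj(p,[PV+84*np.array([.389,.017,.921])]).round(1),"pred tip off",proj(p,[PV+84*np.array([-.389,-.017,.921])]).round(1))
    print("collar",[(round(b["p"],2),np.round(b["rect"],1).tolist()) for b in bot.boxes_of("collar_mid",p)[:1]],"pred home",proj(p,[PV+52*np.array([.389,.017,.921])]).round(1),"raised",proj(p,[PV+62*np.array([.389,.017,.921])]).round(1))
    print("housing",[(round(b["p"],2),np.round(b["rect"],1).tolist()) for b in bot.boxes_of("housing",p)[:2]],proj(p,[[543,94,91]]).round(1))
E
```

```text
32.65 [ 481.2 -334.3  296.5] [ 0.1  0.3 -0.9]
wrist red [(243, [253.5, 121.5], [245, 113, 18, 18]), (74, [253.5, 160.5], [249, 156, 10, 10]), (15, [253.6, 138.6], [252, 137, 4, 4])] green [(116, [253.5, 64.8], [248, 59, 13, 13]), (20, [253.5, 87.0], [251, 85, 6, 5])]
pred tip on [[254.2 120.9]] pred tip off [[254.3 178.5]]
collar [(0.67, [252.5, 112.8, 34.0, 15.8])] pred home [[254.2 118.1]] raised [[254.2 119. ]]
housing [(0.24, [74.8, 71.2, 145.3, 124.4])] [[-44.8  81.7]]
side red [(60, [280.3, 115.4], [276, 112, 10, 8])] green [(4, [358.5, 145.5], [358, 145, 2, 2])]
pred tip on [[372.3 129.9]] pred tip off [[392.2 139.5]]
collar [] pred home [[373.6 139.9]] raised [[373.2 136.8]]
housing [(0.89, [250.9, 207.1, 32.5, 36.3])] [[249.6 203.1]]
scene red [(50, [165.3, 146.0], [162, 142, 7, 9]), (6, [213.8, 83.0], [213, 82, 3, 3])] green [(4, [208.5, 103.5], [208, 103, 2, 2])]
pred tip on [[213.9  83.6]] pred tip off [[231.4  75.5]]
collar [(0.38, [220.7, 91.7, 7.7, 12.6])] pred home [[218.   88.9]] raised [[216.7  87.3]]
housing [(0.81, [272.5, 203.6, 31.8, 34.5])] [[270.3 200.1]]
```

```bash
python3 -c "
from plant import bot
print(bot.close_job())"
```

```text
the job is handed in; nothing more can be done
None
```

The job is handed in at about 33 s of robot time. The housing stands in the corner and the magnet lever is on; no verdict was reported.

**What I did**
- **Tipping:** I gripped the lying housing by its barrel, slid it clear of the set-up block and tipped it up on its flange edge. I then eased it down until the force reading showed the flange flat, released it and gripped it again from above.
- **Seating:** I turned it square and pushed it against both rails.
- **Lever:** I gripped the collar, raised it about 10 mm and swung the lever over to its green end stop. I then lowered the collar until it was home and let go.

**Last checks**
- **Flange:** From above, it meets both rails with no visible gap. Its angle to the end rail is −0.039 rad, against about −0.036 rad for the chuck. The back-rail side read −0.055 rad, but an earlier reading of the rail itself was biased the same way (−0.057 rad). The flange fit was not measured again after the lever; nothing touched the housing after that check, and the scene and side cameras still found it in the corner.
- **Lever and collar:** In the wrist and scene pictures the tip is within about 1 pixel of the predicted on position. The side camera could not confirm the lever or collar. The scene camera's collar box fits the home position better than the raised one, but its confidence was low (0.38).
- **Arm:** It was clear of everything, with contact force about zero.

**What went wrong:** On the first tip I put the pivot too near the end rail. The flange edge came to rest on the rail with up to 27 N at the wrist, and the part slipped slightly in the grip. I eased off, slid it back in contact and finished the tipping there. The fz readings never showed the full weight on the arm during tipping, so I do not think it was lifted clear.

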